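Clamp the extruder barrel in its stand

ROBOT

A 6-joint arm with a two-finger parallel gripper is mounted at the origin on the work surface. World frame = base frame: x ahead of the robot, y to its left, z up, the work surface at z = 0. Lengths are in mm, angles in rad, forces in N, time in s.
With the tool pointing down it reaches from about 275 to 1000 mm from the base axis. Payload 8.4 kg.
Tool frame: the origin (TCP) lies at the centre of the arm's flange, where the gripper is bolted on; the fingertips stand r.tip_extent ahead of it and the grasp point (between the pads) lies 155 mm ahead of it (r.tip_extent is the distance from the TCP to the fingertips, in mm); z points along the fingers, y is the direction in which the jaws open and shut (so a half turn about z gives the same grasp; the last joint's range is limited). The gripper opens to 85 mm and grips with 20 to 120 N. Pads are 22 mm wide; open, the fingers measure 114 mm over their backs; the gripper's body (76 mm by 85 mm) begins 54 mm behind the grasp point. The pads swing forward as they close: fully open they stand 13 mm farther back than shut.
Start: joints at [-1.184, 0.353, 1.633, -0, 1.155, -0.002], TCP at [236.923, -578.357, 404.681] pointing down, gripper open.
Joint ranges: [-2.63, 2.63], [-0.92, 2.1], [0.06, 2.66], [-1.3, 4.44], [0, 2.69], [-3.02, 3.02]. Speed limits (rad/s): [2.22, 2.22, 2.79, 3.14, 3.14, 3.14].

INTERFACE

Orientations are given as [roll, pitch, yaw] about the fixed x, y, z axes, in that order (R = Rz(yaw) Ry(pitch) Rx(roll)).
In Python, from rig import sense, grab_frame, job, r gives the robot as it stands. The module is installed in compiled form; this text tells all that it offers.
- The arm moves only by the shell command python3 -m creep 'ROWS' [FORCE]. ROWS is JSON, a list of rows, each a list of 7 numbers: the turn, a rotation vector about the tool's x, y, z in rad, then the shift along the tool's x, y, z in mm, then the closure, from 0 (fully open) to 1 (shut). In form: [[wx, wy, wz, dx, dy, dz, fingers], ...]. A call has 1 to 10 rows; each row shifts and turns the pose as measured when the row begins, along the tool's axes as they then stand; what a row does not reach is not made up. A row lasts 1/12 s, in which the tool goes at most 41.7 mm and 7.16 degrees, less where a joint would pass 70% of its speed; a pose out of reach is approached as far as the arm can. A call with a gripper value outside its range is refused whole. The fingers move at their own pace and stop on an object; FORCE is the grip in N (left out, the last holds). Time passes only in rows, so rows that do not move let the fingers close. It gives the time, the measured TCP pose, the force and the opening at its end, in the units of the state.
- sense(): the state, without advancing time (a new reading comes with each control period).
- grab_frame(name): name is "side" or "top" or "wrist"; returns a dict with "color" (384x512x3 uint8, red, green, blue), "mtx" (3x3 intrinsics, pixels), "T" (4x4, takes a point from camera to world coordinates). Camera axes: x right, y down, z forward; pixel columns grow to the right and rows downward; lengths in mm; the calibration is good to about 2 mm. The wrist camera is an equidistant fisheye: a pixel r from the principal point sees the ray r / f radians off the axis. A picture is of the moment at which its call begins. There is no depth.
- job.sign_off(): hands the job in, once; it reports no verdict.
The state is a dict: "clock": time; "qpos": joint angles; "qvel": joint speeds; "joint_efforts": joint torques, N m; "eef_pos": TCP position; "tcp_rot": TCP orientation; "contact_force": force on the tool from outside, world axes, zero at the start; "wrist_torque": the same for the moment, N m; "opening": opening from 0.0 (shut) to 1.0 (fully open).
Only numpy, scipy, OpenCV 4.12 (cv2) and the standard library are available. Lean on these libraries where they do the work, as an engineer would, in place of code of your own. Each camera call takes 0.05 s, during which the arm holds its last target.

TASK

Mount the clay extruder's barrel in its stand, either way round: put one end under the hood against the spring plunger, press it in, and tip the other end down behind the fixed end plate so that the barrel lies in both vees, then let go. Next swing the yellow strap over the barrel and press it fully home, and only then swing the red-handled bolt up into the strap's slot until it stops there, and let go. Do not bump the lamp hard, and leave the paints, brush and clay pieces where they are.

Things in the scene. Friction and masses are not known exactly. Their poses are not given: they have to be found in the camera images.
- stand: Fixed extruder stand, grey base plate 110 x 262 x 14 mm with blue fittings. Origin under the plate, z up, y along the barrel's line, x across (roughly away from the robot). Two open 90-degree vees (20 mm long in y) at y -55 and +60 mm, arms up to z 57 at x +-24 mm. Between them, y -45 to +50 mm, nothing stands over z 14 mm: room for the fingers.
- barrel_seat (a point): Where the seated barrel's middle belongs: stand x 0, y 0, z 58 mm; the barrel's axis then lies along the stand's y. Axes as the stand's.
- end_plate (a point): Middle of the top edge of the fixed end plate's inner face: stand x 0, y -95, z 66 mm. The plate is 44 mm wide and rises from the base; the seated barrel's end rests against its inner face.
- hood (a point): Middle of the lower lip of the spring housing's hood: stand x 0, y +84, z 80 mm. The hood covers y +84 to +132 mm, side walls at x +-22 mm. As the hood is only 22 mm above the seated axis and the end plate is high, the barrel must go in tilted 10 to 15 degrees, +y end low, with that axis end about at z 58 mm, and be tipped level while pressed in.
- strap_hinge (a point): Hinge axis of the strap: stand x -32, y -55, z 58 mm; the axis runs along the stand's y.
- bolt_hinge (a point): Hinge axis of the swing bolt: stand x +40, y -55, z 26 mm; the axis runs along the stand's y.
- barrel: Loose aluminium extruder barrel, a plain tube-like cylinder 30 mm in diameter, 190 mm long, brass bands at both ends, about 0.25 kg; both ends alike. Origin at its middle on the axis; x along the axis. It starts lying level in the wooden cradle.
- cradle: Fixed wooden cradle holding the barrel at first: base 150 x 60 x 6 mm, two U supports at x +-55 (12 mm thick, 36 mm high, 55 mm wide); the barrel's axis lies along the cradle's x, 35 mm above the table. Origin at the underside's middle.
- plunger (a joint): Brass spring plunger disc (28 mm across, face towards -y at y +87 when out, centre z 58) of the stand: travel pressed in towards +y, 0 to 0.016 m. Spring force about 3 N at 0, 7 N at the seated 0.008, 11 N at 0.016. It pushes the seated barrel against the end plate.
- strap (a joint): Angle of the yellow hinged strap (rad): 0 = closed, resting on a seated barrel; grows as it opens, up over the barrel and back to the robot side (-x), at most 2.75. It starts wide open. Stiff hinge (0.12 N m): it stays where it is left and must be pressed home. Closed, its flat top is at stand z 79 mm from x -20 to +20 mm.
- strap_tab (a point): Middle of the forked end of the strap, 28 mm wide in y, 7 mm thick; its slot, 14 mm wide, is open at the tip, which is 10 mm beyond this point; slot bottom 6 mm before it. It lies 72 mm from the hinge along the closed strap and 8 mm above it (closed: x +40, y -55, z 66). Pinch it across the two outer sides (y direction).
- swing_bolt (a joint): Angle of the swing bolt (rad): 0 = upright, standing in the slot (it stops on the slot's bottom at about -0.04); grows as it leans out, away from the strap (+x). Hinge friction 0.08 N m: it stays where it is left. Its shank is 9 mm thick; the steel flange, 24 mm across, is 48 to 54 mm from the hinge and passes over the fork with 3 mm to spare if the strap is fully home, otherwise it catches on the fork.
- bolt_grip (a point): Grip point on the bolt's red round handle (16 mm in diameter, 54 to 86 mm from the hinge), on its axis 76 mm from the hinge.
- lamp: Fixed LED bar lamp over the clamp; its frame coincides with the stand's. White bar from x +34 to +70, y -155 to -55, underside z 233, so that a vertical tool cannot reach the bolt or the closed strap's end: lean the tool, hand towards the robot side (-x), about 25 to 45 degrees. Top of the bar and its arm: z 260. The thin post stands at x +105, y -135.
- paint_jar: Loose paint jar, 36 mm across, 45 mm high, blue cap; origin at its underside. Leave alone.
- paint_tube: Loose white and blue paint tube, 92 x 32 x 16 mm, lying flat; origin under it. Leave alone.
- brush: Loose paint brush 190 mm long lying along its x. Leave alone.
- clay_stone: Loose white clay stone, 86 mm across, 62 mm high; origin at its underside. Leave alone.
- palette: Fixed white palette board, 170 x 120 x 6 mm, with paint dabs; it takes the side of the table that the cradle does not.
Things that resemble listed ones, but are neither listed nor needed, are in the scene too. There is more than one size of the barrel; the job needs the smaller.

How it is judged (in metres and radians):
On the way, in this order (a step that is already met when the one before it is completed fails the run):
1. the barrel lies in both vees between the pressed-in plunger and the end plate, let go, the strap still open (x of barrel in the frame of stand between -0.004 and 0.004 m and y of barrel in the frame of stand between -0.006 and 0.006 m and z of barrel in the frame of stand between 0.054 and 0.062 m and angle between the x axis of barrel and the y axis of stand, either way round below 0.04 rad and value of joint plunger between 0.003 and 0.014 m and linear speed of barrel below 0.02 m/s and contact force between the fingers and barrel below 0.1 N and value of joint strap above 0.8 rad), for 0.2 s.
2. the strap is fully home on the barrel, the bolt still leaning out (value of joint strap below 0.03 rad and value of joint swing_bolt above 0.3 rad and x of barrel in the frame of stand between -0.004 and 0.004 m and y of barrel in the frame of stand between -0.006 and 0.006 m and z of barrel in the frame of stand between 0.054 and 0.062 m and angle between the x axis of barrel and the y axis of stand, either way round below 0.04 rad and value of joint plunger between 0.003 and 0.014 m), for 0.2 s.
3. the bolt stands in the slot of the closed strap (value of joint swing_bolt below 0.06 rad and value of joint strap below 0.03 rad), for 0.2 s.
At the end, for the whole second after the job is handed in: Barrel at rest in both vees (middle within 4 mm across and in height, 6 mm along, 0.04 rad), plunger pressed in 3 to 14 mm; strap within 0.03 rad of closed on the barrel; bolt in the slot, within 0.06 rad of upright (or up to 0.12 rad past it); everything let go (all of step 3 and x of barrel in the frame of stand between -0.004 and 0.004 m and y of barrel in the frame of stand between -0.006 and 0.006 m and z of barrel in the frame of stand between 0.054 and 0.062 m and angle between the x axis of barrel and the y axis of stand, either way round below 0.04 rad and value of joint plunger between 0.003 and 0.014 m and linear speed of barrel below 0.02 m/s and value of joint strap above -0.04 rad and value of joint swing_bolt above -0.12 rad); the robot touches nothing.
It fails at once if the lamp is bumped with more than 15 N (contact force between any of the arm, the fingers, barrel and lamp above 15 N).
It fails at once if the paint jar, paint tube, brush or clay stone is moved more than 30 mm (distance of any of paint_jar, paint_tube, brush, clay_stone from where it was at the start of the episode above 0.03 m).
It also fails if it takes over 64 s, if anything falls off the work surface, if the arm or the gripper's body presses on something with over 40 N, if the wrist force passes 120 N, or if a joint passes its speed limit or range.

## Working session

There is one attempt and no reset: what is moved stays moved. The work goes in short steps, Python scripts to look and compute and a shell command to move; the robot and the scene stay as the last step left them, time stands still between calls to the robot, and variables do not carry over. Pictures are saved under pics/ and viewed, and the job is handed in when it is done.

```bash
mkdir -p pics; ls
cat > h.py <<'E'
import numpy as np,cv2
from rig import sense,grab_frame,job,r
def snap(n,f):
    d=grab_frame(n); np.savez(f'pics/{f}.npz',**d); cv2.imwrite(f'pics/{f}.png',d['color'][:,:,::-1]); return d
def load(f): 
    d=np.load(f'pics/{f}.npz'); return dict(d)
def ray(d,u,v,fish=False):
    K=d['mtx'];x=(u-K[0,2])/K[0,0];y=(v-K[1,2])/K[1,1]
    if fish:
        t=np.hypot(x,y); k=np.sin(t)/t if t>1e-9 else 1; c=np.array([x*k,y*k,np.cos(t)])
    else: c=np.array([x,y,1.])
    T=d['T'];w=T[:3,:3]@c; return T[:3,3],w/np.linalg.norm(w)
def plane(d,u,v,z,fish=False):
    o,w=ray(d,u,v,fish); return o+w*(z-o[2])/w[2]
def proj(d,p,fish=False):
    T=d['T'];c=T[:3,:3].T@(np.asarray(p,float)-T[:3,3]);K=d['mtx']
    if fish:
        q=np.hypot(c[0],c[1]);t=np.arctan2(q,c[2]);c=np.array([c[0]/q*t,c[1]/q*t,1])
    return (K@(c/c[2]))[:2]
def tri(rs):
    A=np.zeros((3,3));b=np.zeros(3)
    for o,w in rs:
        P=np.eye(3)-np.outer(w,w);A+=P;b+=P@o
    return np.linalg.solve(A,b)
E
python3 - <<'E'
from h import *
for n in ("side","top","wrist"):
    d=snap(n,n+"0");print(n,d['mtx'].round(1).tolist(),d['T'].round(3).tolist())
print(sense(),r.tip_extent)
E
```

```text
pics
side [[371.1, 0.0, 259.1], [0.0, 371.1, 187.5], [0.0, 0.0, 1.0]] [[-0.979, -0.107, 0.174, 206.839], [-0.204, 0.586, -0.784, 908.416], [-0.018, -0.803, -0.596, 769.522], [0.0, 0.0, 0.0, 1.0]]
top [[464.3, 0.0, 253.6], [0.0, 464.3, 195.4], [0.0, 0.0, 1.0]] [[-0.071, -0.972, 0.226, 131.179], [-0.998, 0.069, -0.013, 3.649], [-0.003, -0.227, -0.974, 1396.752], [0.0, 0.0, 0.0, 1.0]]
wrist [[297.3, 0.0, 258.4], [0.0, 297.3, 191.7], [0.0, 0.0, 1.0]] [[0.38, -0.893, -0.243, 297.931], [-0.925, -0.367, -0.098, -552.008], [-0.001, 0.262, -0.965, 373.384], [0.0, 0.0, 0.0, 1.0]]
{'clock': 0.15, 'qpos': array([-1.18440037e+00,  3.53531319e-01,  1.63393352e+00, -1.76901189e-05,
        1.15518574e+00, -2.37088373e-03]), 'qvel': array([ 0.0013678 , -0.00247051, -0.00249065, -0.00155569, -0.00019665,
       -0.00068428]), 'joint_efforts': array([ 6.99082921e-04, -6.05634999e+01, -3.42338455e+01,  6.99841934e-06,
        6.03430584e-03, -6.88655405e-06]), 'eef_pos': array([ 236.85842281, -578.20590595,  404.12038481]), 'tcp_rot': array([-3.14053469e+00,  1.36683316e-05,  3.88773998e-01]), 'contact_force': array([-0.16744081, -0.06274695,  0.22139933]), 'wrist_torque': array([ 0.03640911, -0.02659118,  0.02265538]), 'opening': 0.9998535842882952} 173.4
```

View pics/side0.png

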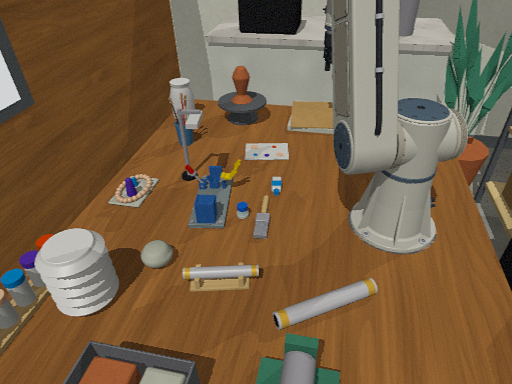

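View pics/top0.png

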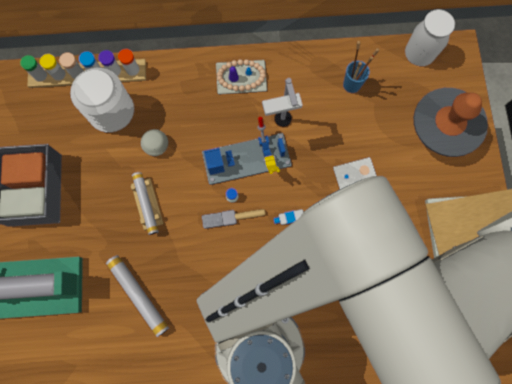

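View pics/wrist0.png

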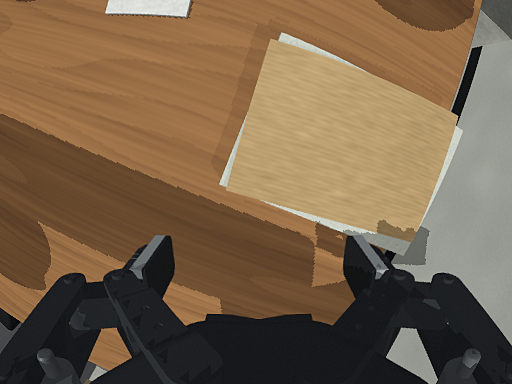

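The views show two barrels. One sits in the wooden cradle (top ≈(145,203), side ≈(221,272)). The other is longer and lies loose on the table (top ≈(137,297), side ≈(327,303)). The one in the cradle is smaller and matches the description. I'll enlarge the crops to confirm that and to see the stand.

Run:
```python
from h import *
t=load('top0')['color'][:,:,::-1];s=load('side0')['color'][:,:,::-1]
a=cv2.resize(t[100:240,120:310],None,fx=4,fy=4,interpolation=cv2.INTER_CUBIC)
cv2.imwrite('pics/tc.png',a)
b=cv2.resize(s[145:305,140:300],None,fx=3.7,fy=3.7,interpolation=cv2.INTER_CUBIC)
cv2.imwrite('pics/sc.png',b)
```

```text
(no output)
```

View pics/tc.png

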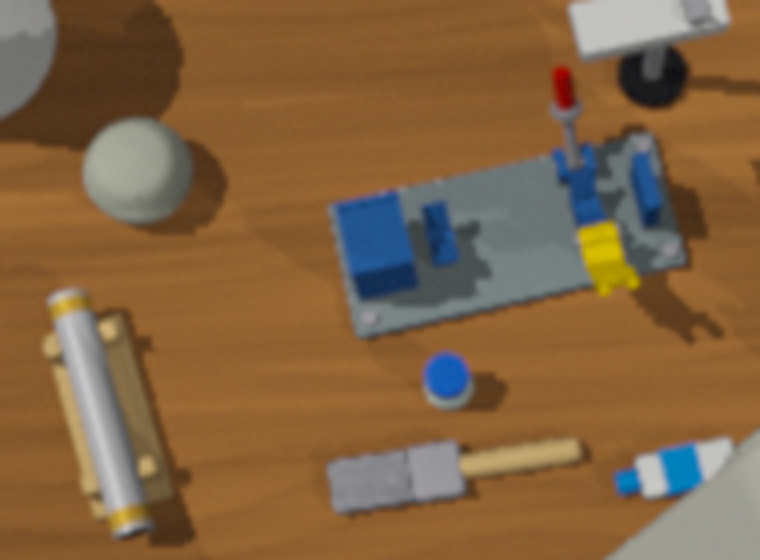

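View pics/sc.png

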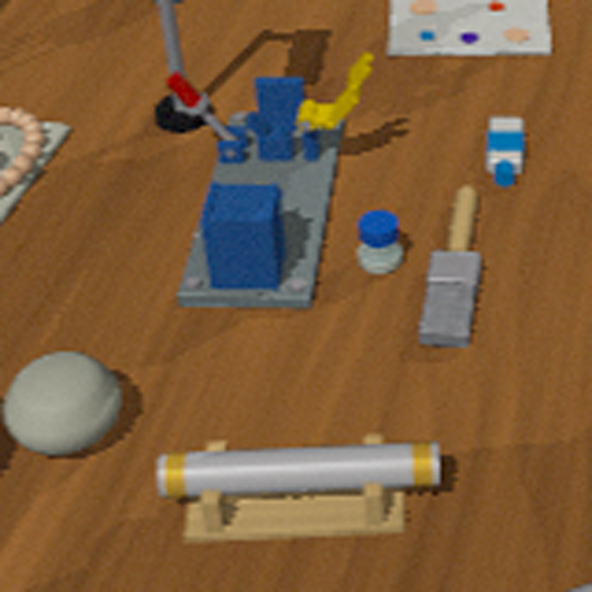

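The crops confirm it: the cradle barrel is at top crop (100,410) and side crop (300,470). In the top crop, the stand's hood is at its left (370,245), with the strap at (605,260) and the bolt at (563,90). Next I'll measure the poses.

Run:
```python
from h import *
d=load('top0');e=load('side0')
hsv=cv2.cvtColor(d['color'],cv2.COLOR_RGB2HSV)
f=lambda c,o,s:(c[0]/s+o[0],c[1]/s+o[1])
C=[(330,206),(362,337),(687,263),(648,132)]
P=np.array([plane(d,*f(c,(120,100),4),14) for c in C]);print(P.round(1))
print('sides',[np.linalg.norm(P[i]-P[(i+1)%4]).round(1) for i in range(4)],'c',P.mean(0).round(1))
u=(P[0]-P[3])+(P[1]-P[2]);yaw=np.degrees(np.arctan2(u[1],u[0]))-90;print('yaw',yaw)
# side corners: near-left(180,303) near-right(311,305), far right (345,122)
for c in [(180,303),(311,305)]: print('side',plane(e,*f(c,(140,145),3.7),14).round(1))
# barrel in top
ends=[(67,295),(134,530)]
B=[plane(d,*f(c,(120,100),4),40)[:2] for c in ends];print('barrel top',np.round(B,1),np.mean(B,0),np.linalg.norm(B[0]-B[1]))
ends=[(158,475),(440,465)]
B=[plane(e,*f(c,(140,145),3.7),37)[:2] for c in ends];print('barrel side',np.round(B,1),np.mean(B,0),np.linalg.norm(B[0]-B[1]))
for n,p in (('stone',(137,168)),('jar',(447,378))): print(n,plane(d,*f(p,(120,100),4),45).round(0))
```

```text
[[ 604.4  134.8   14. ]
 [ 496.9  115.1   14. ]
 [ 538.2 -139.4   14. ]
 [ 647.7 -118.3   14. ]]
sides [np.float64(109.2), np.float64(257.8), np.float64(111.5), np.float64(256.8)] c [571.8  -2.   14. ]
yaw 9.45184462727562
side [595.6 146.8  14. ]
side [490.1 129.4  14. ]
barrel top [[538.9 334.7]
 [355.4 287.9]] [447.14632727 311.29277803] 189.43131503181917
barrel side [[537.3 337.5]
 [349.1 292.3]] [443.21762812 314.88084265] 193.51216278189685
stone [635. 278.  45.]
jar [453.  51.  45.]
```

```bash
python3 -m creep '[[0,0,0,25,-29,-3,0],[0,0,0,25,-29,-3,0],[0,0,0,25,-29,-3,0],[0,0,0,25,-29,-3,0],[0,0,0,25,-29,-3,0],[0,0,0,25,-29,-3,0],[0,0,0,25,-29,-3,0],[0,0,0,25,-29,-3,0],[0,0,0,25,-29,-3,0],[0,0,0,25,-29,-3,0]]' 60; python3 -m creep '[[0,0,0,25,-29,-3,0],[0,0,0,25,-29,-3,0],[0,0,0,25,-29,-3,0],[0,0,0,25,-29,-3,0],[0,0,0,25,-29,-3,0],[0,0,0,25,-29,-3,0],[0,0,0,0,0,0,0]]'
python3 - <<'E'
from h import *
d=snap('wrist','w1');print(sense()['eef_pos'],sense()['tcp_rot'],sense()['qpos'])
print(proj(d,[572,-2,14],True), d['T'].round(3).tolist())
E
```

```text
clock: 0.98
eef_pos: [359.0, -205.9, 431.5]
tcp_rot: [-3.139, 0.001, 0.378]
contact_force: [1.9, -0.3, 0.2]
opening: 1.002
clock: 1.57
eef_pos: [435.3, 27.9, 452.1]
tcp_rot: [-3.139, -0.004, 0.381]
contact_force: [-0.1, -0.6, -0.8]
opening: 0.999
[434.43499528  26.02105256 451.5817815 ] [-3.14027165e+00 -1.75212649e-03  3.82242078e-01] [ 5.56728717e-02 -6.93354163e-04  1.95961495e+00  1.95996481e-03
  1.18143598e+00  1.24348309e+00]
[317.53815486  79.62193747] [[0.373, -0.896, -0.241, 496.627], [-0.928, -0.361, -0.094, 53.681], [-0.002, 0.259, -0.966, 421.674], [0.0, 0.0, 0.0, 1.0]]
```

View pics/w1.png

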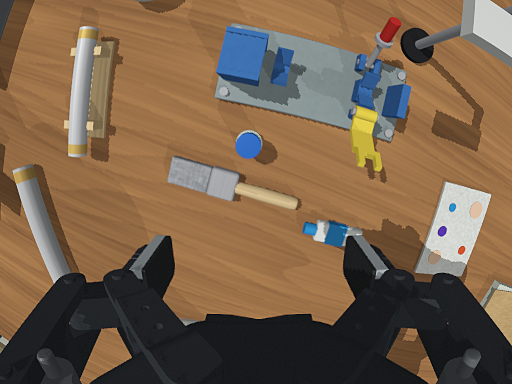

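The wrist view shows the barrel at (85,92), the stand around (310,80), the strap tab at (370,155), the bolt handle at (390,30) and the lamp bar at (490,30). I'll enlarge the stand and barrel to measure them.

Run:
```python
from h import *
s=load('w1')['color'][:,:,::-1]
cv2.imwrite('pics/w1s.png',cv2.resize(s[10:190,200:430],None,fx=3.3,fy=3.3,interpolation=cv2.INTER_CUBIC))
cv2.imwrite('pics/w1b.png',cv2.resize(s[15:170,50:130],None,fx=3.5,fy=3.5,interpolation=cv2.INTER_CUBIC))
```

```text
(no output)
```

View pics/w1s.png

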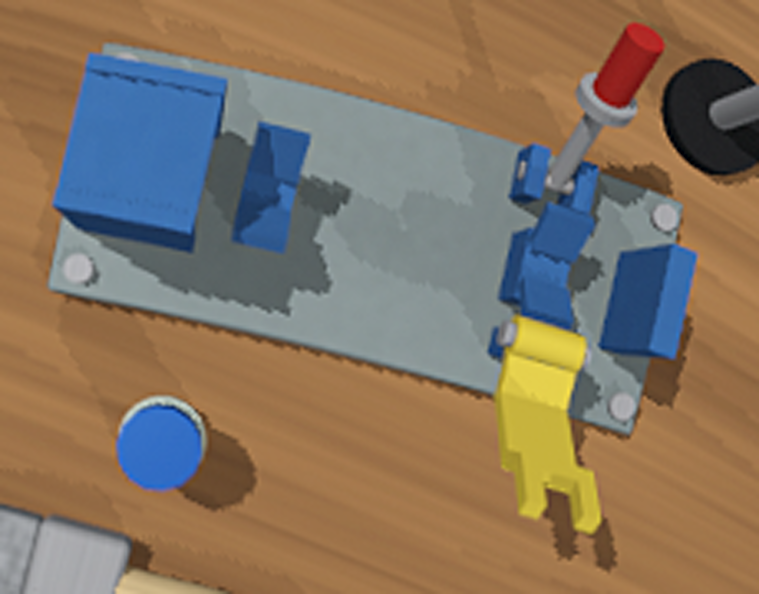

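View pics/w1b.png

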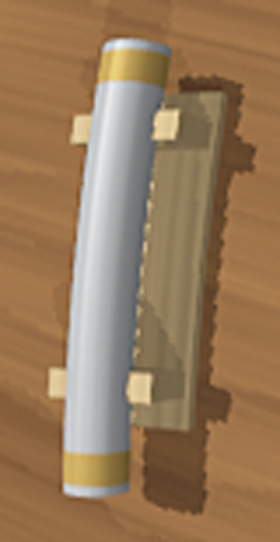

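Run:
```python
from h import *
d=load('w1');t=load('top0')
f=lambda c,o,s:(c[0]/s+o[0],c[1]/s+o[1])
g=lambda c,z:plane(d,*f(c,(200,10),3.3),z,True)
P=np.array([g(c,14) for c in [(105,44),(52,290),(628,434),(683,204)]]);print(P.round(1))
print('sides',[np.linalg.norm(P[i]-P[(i+1)%4]).round(1) for i in range(4)],'c',P.mean(0).round(1))
u=(P[0]-P[3])+(P[1]-P[2]);yaw=np.degrees(np.arctan2(u[1],u[0]))-90;print('yaw',yaw)
B=[plane(d,*f(c,(50,15),3.5),z,True)[:2] for c,z in (((138,42),42),((96,494),35))]
print(np.round(B,1),np.mean(B,0),np.linalg.norm(B[0]-B[1]),np.degrees(np.arctan2(*(B[0]-B[1])[::-1])))
# axis triangulation mid via supports tops z=36 corners centers: crop squares
S=[plane(d,*f(c,(50,15),3.5),36,True)[:2] for c in [(83,129),(166,125),(60,381),(141,388)]]
print('supports',np.round(S,1),np.mean(S,0))
# strap / bolt points
c=P.mean(0);y=np.radians(yaw);R=np.array([[np.cos(y),-np.sin(y),0],[np.sin(y),np.cos(y),0],[0,0,1]])
# intersect with stand plane y=-55
def pl(dd,uv,fish):
    o,w=ray(dd,*uv,fish);o=R.T@(o-np.r_[c[:2],0]);w=R.T@w;k=(-55-o[1])/w[1];return (o+k*w).round(1)
for n,q in (('strap tip',(560,525)),('tab mid~',(553,480)),('bolt top',(645,40)),('flange',(607,97))): print(n,pl(d,f(q,(200,10),3.3),True))
for n,q in (('bolt top',(561,72)),('strap tip',(617,287))): print(n,'top',pl(t,f(q,(120,100),4),False))
```

```text
[[ 602.3  136.2   14. ]
 [ 495.9  116.9   14. ]
 [ 537.5 -136.9   14. ]
 [ 645.2 -120.5   14. ]]
sides [np.float64(108.2), np.float64(257.2), np.float64(108.9), np.float64(260.3)] c [570.2  -1.   14. ]
yaw 9.407349018299158
[[537.5 330.5]
 [350.2 287.9]] [443.84422783 309.24001538] 192.14360130244694 12.81067351992905
supports [[496.6 347.2]
 [507.3 305. ]
 [391.1 320.1]
 [401.2 277.4]] [449.05098322 312.41375117]
strap tip [-90.3 -55.  138. ]
tab mid~ [-78.2 -55.  122.4]
bolt top [ 75.8 -55.  119.5]
flange [ 60.4 -55.   92.7]
bolt top top [ 53.8 -55.  185.1]
strap tip top [-106.9  -55.   187. ]
```

```bash
cat >> h.py <<'E'
from scipy.spatial.transform import Rotation as Ro
C0=np.array([571.,-1.5,0.]);YAW=np.radians(9.43)
Rs=Ro.from_euler('z',YAW).as_matrix()
def st2w(p): return C0+Rs@np.asarray(p,float)
def w2st(p): return Rs.T@(np.asarray(p,float)-C0)
def tool():
    s=sense();return s['eef_pos'],Ro.from_euler('xyz',s['tcp_rot']).as_matrix()
def grasp():
    p,R=tool();return p+R[:,2]*155
def plan(p,R,n):
    """rows to TCP pose p,R in n rows"""
    p0,R0=tool();w=Ro.from_matrix(R0.T@R).as_rotvec()/n;s=(p-p0)/n
    print('rot deg/row',np.degrees(np.linalg.norm(w)).round(2),'mm/row',np.linalg.norm(s).round(1))
    for k in range(n):
        Rk=R0@Ro.from_rotvec(w*k).as_matrix();print([*w.round(4).tolist(),*(Rk.T@s).round(1).tolist()])
def plang(g,R,n): plan(np.asarray(g)-155*R[:,2],R,n)
def down(yaw): return Ro.from_euler('xyz',[np.pi,0,yaw]).as_matrix()
E
python3 -c "
from h import *
plan(np.array([448,312,300.]),down(.251),9)"
```

```text
rot deg/row 0.84 mm/row 36.0
[-0.0002, -0.0002, 0.0146, 13.2, -28.9, 16.9]
[-0.0002, -0.0002, 0.0146, 12.8, -29.1, 16.9]
[-0.0002, -0.0002, 0.0146, 12.4, -29.3, 16.9]
[-0.0002, -0.0002, 0.0146, 12.0, -29.5, 16.9]
[-0.0002, -0.0002, 0.0146, 11.5, -29.6, 16.9]
[-0.0002, -0.0002, 0.0146, 11.1, -29.8, 16.9]
[-0.0002, -0.0002, 0.0146, 10.7, -30.0, 16.9]
[-0.0002, -0.0002, 0.0146, 10.2, -30.1, 16.9]
[-0.0002, -0.0002, 0.0146, 9.8, -30.3, 16.8]
```

```bash
python3 -m creep '[[0,0,0.0146,13,-29,17,0],[0,0,0.0146,13,-29,17,0],[0,0,0.0146,12,-29,17,0],[0,0,0.0146,12,-29.5,17,0],[0,0,0.0146,11.5,-29.5,17,0],[0,0,0.0146,11,-30,17,0],[0,0,0.0146,11,-30,17,0],[0,0,0.0146,10,-30,17,0],[0,0,0.0146,10,-30,17,0],[0,0,0,0,0,0,0]]'
python3 - <<'E'
from h import *
d=snap('wrist','w2');print(tool()[0],sense()['tcp_rot'],proj(d,[448,312,35],True))
E
```

```text
clock: 2.45
eef_pos: [451.3, 313.6, 291.6]
tcp_rot: [3.136, -0.005, 0.235]
contact_force: [-1.4, 0.1, -0.0]
opening: 1.001
[451.09863249 311.71757159 292.44273415] [ 3.13504841 -0.00393428  0.23649349] [258.83536639 203.39533938]
```

View pics/w2.png

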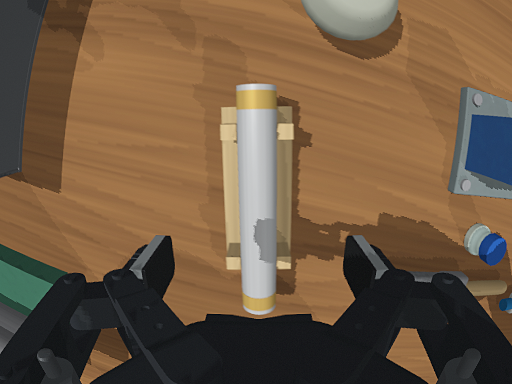

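Run:
```python
from h import *
d=load('w2')
B=[plane(d,*c,50,True)[:2] for c in ((256.5,84),(258.5,316))]
print(np.round(B,1),np.mean(B,0),np.linalg.norm(B[0]-B[1]))
L=[np.mean([plane(d,a,v,35,True)[:2],plane(d,b,v,35,True)[:2]],0) for a,b,v in ((238,276.5,110),(239,277.5,200),(240.5,277,290))]
print(np.round(L,1));u=L[0]-L[2];print(np.degrees(np.arctan2(u[1],u[0])))
```

```text
[[536.6 335.1]
 [350.3 288.9]] [443.43528549 311.97776622] 191.96342780169476
[[519.  330.3]
 [450.6 313.1]
 [368.2 292.9]]
13.94096905383493
```

```bash
python3 -c "
from h import *
plan(np.array([446,312,190.]),down(.244),6)"
```

```text
rot deg/row 0.1 mm/row 17.1
[0.0011, -0.0007, -0.0013, -0.9, -0.4, 17.1]
[0.0011, -0.0007, -0.0013, -0.9, -0.3, 17.1]
[0.0011, -0.0007, -0.0013, -0.9, -0.3, 17.1]
[0.0011, -0.0007, -0.0013, -0.8, -0.3, 17.1]
[0.0011, -0.0007, -0.0013, -0.8, -0.3, 17.1]
[0.0011, -0.0007, -0.0013, -0.8, -0.3, 17.1]
```

```bash
python3 -m creep '[[0.001,-0.0007,-0.0013,-1,-0.3,17,0],[0.001,-0.0007,-0.0013,-1,-0.3,17,0],[0.001,-0.0007,-0.0013,-1,-0.3,17,0],[0.001,-0.0007,-0.0013,-1,-0.3,17,0],[0.001,-0.0007,-0.0013,-1,-0.3,17,0],[0.001,-0.0007,-0.0013,-1,-0.3,14,0],[0,0,0,0,0,0,0]]'
python3 - <<'E'
from h import *
d=snap('wrist','w3');plan(np.array([446,312,190.]),down(.244),1)
E
```

```text
clock: 3.08
eef_pos: [447.9, 301.3, 193.1]
tcp_rot: [3.139, -0.0, 0.242]
contact_force: [-0.4, 0.2, 0.2]
opening: 1.0
rot deg/row 0.22 mm/row 11.5
[0.0029, -0.0011, -0.0024, 0.3, -10.8, 4.1]
```

View pics/w3.png

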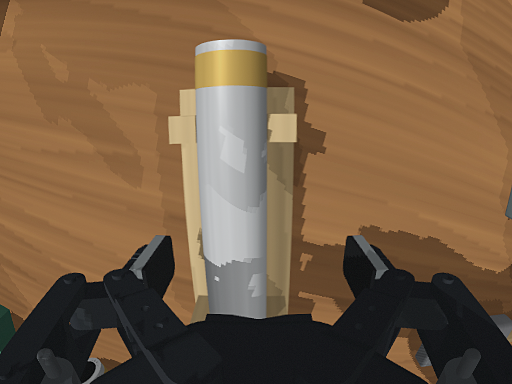

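```bash
python3 -m creep '[[0.0015,0,-0.001,0,-5.5,2,0],[0.0015,0,-0.001,0,-5.5,2,0],[0,0,0,0,0,0,0]]'
python3 - <<'E'
from h import *
d=snap('wrist','w4');plan(np.array([446,312,190.]),down(.244),1)
for p in ([446,312,50],[500,325,50]): print(proj(d,p,True))
E
```

```text
clock: 3.38
eef_pos: [447.2, 311.2, 192.8]
tcp_rot: [-3.14, -0.004, 0.241]
contact_force: [-0.4, 0.9, 0.6]
opening: 0.998
rot deg/row 0.29 mm/row 3.4
[-0.001, -0.0041, -0.0027, -1.0, -1.2, 3.0]
[258.63334363 274.52727723]
[259.42704981 145.1962627 ]
```

View pics/w4.png

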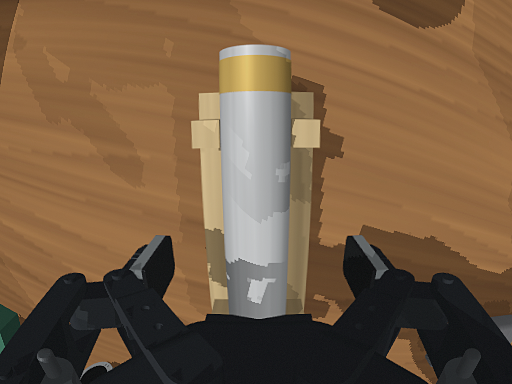

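The barrel sits centred between the fingers (columns 219–292), with its far end at row 45. I'll shift the last few mm and close.

```bash
python3 - <<'E'
from h import *
d=load('w4');e=plane(d,255,44.5,50,True);print(e, 'centre from far end',e[:2]-95*np.array([.970,.242]))
E
python3 -m creep '[[0,-0.002,0,0,-1.5,3,0],[0,-0.002,0,0,0,1,0.2],[0,0,0,0,0,0,0.5],[0,0,0,0,0,0,1],[0,0,0,0,0,0,1],[0,0,0,0,0,0,1],[0,0,0,0,0,0,1],[0,0,0,0,0,0,1],[0,0,0,0,0,0,1],[0,0,0,0,0,0,1]]' 70
python3 -c "
from h import *
print(sense()['contact_force'],grasp())"
```

```text
[537.08957275 335.83820504  50.        ] centre from far end [444.93957275 312.84820504]
clock: 4.27
eef_pos: [447.5, 313.1, 190.8]
tcp_rot: [-3.141, -0.003, 0.244]
contact_force: [-0.2, -1.1, 0.2]
opening: 0.324
[-0.22226956 -1.11743352  0.23238095] [447.80365899 313.27495881  35.81498666]
```

```bash
python3 -m creep '[[0,0,0,0,0,-20,1],[0,0,0,0,0,-35,1],[0,0,0,0,0,-40,1],[0,0,0,0,0,-40,1],[0,0,0,0,0,-30,1],[0,0,0,0,0,0,1]]'
cat >> h.py <<'E'
BX=-2.5
def RT(tilt): return Rs@Ro.from_euler('x',-np.radians(tilt)).as_matrix()@Rs.T@down(YAW+np.pi/2)
def planb(c,tilt,n):
    """barrel centre to stand point c with tilt (+y low)"""
    R=RT(tilt);plang(st2w(c)-BX*R[:,0],R,n)
def where():
    p,R=tool();b=w2st(p+155*R[:,2]+BX*R[:,0]);a=Rs.T@R[:,0];e=b+95*a
    print('barrel c',b.round(1),'axis',a.round(3),'tilt',np.degrees(np.arcsin(-a[2])).round(2),'+y end',e.round(1),'F',(Rs.T@sense()['contact_force']).round(2),'t',sense()['clock'],'op',sense()['opening'])
E
python3 -c "
from h import *
where();planb([0,-15,190],12,15)"
```

```text
clock: 4.77
eef_pos: [445.4, 311.9, 357.8]
tcp_rot: [3.139, 0.009, 0.243]
contact_force: [1.2, 0.2, -1.9]
opening: 0.33
barrel c [-76.4 329.  202.9] axis [ 0.997  0.079 -0.009] tilt 0.51 +y end [ 18.3 336.5 202. ] F [ 1.23 -0.01 -1.91] t 4.7667 op 0.3295900145150827
rot deg/row 5.74 mm/row 21.3
[-0.0107, -0.0106, -0.099, 3.2, 21.0, 1.2]
[-0.0107, -0.0106, -0.099, 1.1, 21.2, 1.4]
[-0.0107, -0.0106, -0.099, -1.0, 21.2, 1.6]
[-0.0107, -0.0106, -0.099, -3.0, 21.0, 1.8]
[-0.0107, -0.0106, -0.099, -5.1, 20.5, 2.1]
[-0.0107, -0.0106, -0.099, -7.0, 19.9, 2.4]
[-0.0107, -0.0106, -0.099, -9.0, 19.1, 2.7]
[-0.0107, -0.0106, -0.099, -10.8, 18.1, 3.0]
[-0.0107, -0.0106, -0.099, -12.5, 16.9, 3.3]
[-0.0107, -0.0106, -0.099, -14.0, 15.6, 3.6]
[-0.0107, -0.0106, -0.099, -15.5, 14.1, 3.9]
[-0.0107, -0.0106, -0.099, -16.7, 12.4, 4.2]
[-0.0107, -0.0106, -0.099, -17.8, 10.7, 4.5]
[-0.0107, -0.0106, -0.099, -18.7, 8.8, 4.8]
[-0.0107, -0.0106, -0.099, -19.5, 6.8, 5.1]
```

```bash
python3 -m creep '[[-0.01,-0.01,-0.1,3,21,1,1],[-0.01,-0.01,-0.1,1,21,1,1],[-0.01,-0.01,-0.1,-1,21,2,1],[-0.01,-0.01,-0.1,-3,21,2,1],[-0.01,-0.01,-0.1,-5,20.5,2,1],[-0.01,-0.01,-0.1,-7,20,2,1],[-0.01,-0.01,-0.1,-9,19,3,1],[-0.01,-0.01,-0.1,-11,18,3,1],[-0.01,-0.01,-0.1,-12.5,17,3,1],[-0.01,-0.01,-0.1,-14,15.5,3.5,1]]'
python3 -c "
from h import *
where();planb([0,-15,170],12,6)"
```

```text
clock: 5.6
eef_pos: [529.2, 112.3, 338.5]
tcp_rot: [3.12, 0.143, 1.294]
contact_force: [0.3, 1.0, -2.8]
opening: 0.328
barrel c [-30.2  95.4 185.4] axis [ 0.423  0.895 -0.143] tilt 8.22 +y end [ 10.  180.4 171.9] F [ 0.51  0.97 -2.81] t 5.6 op 0.32764267659316165
rot deg/row 4.23 mm/row 17.2
[-0.0094, -0.0101, -0.0726, -12.8, 10.4, 5.0]
[-0.0094, -0.0101, -0.0726, -13.5, 9.4, 5.2]
[-0.0094, -0.0101, -0.0726, -14.1, 8.3, 5.4]
[-0.0094, -0.0101, -0.0726, -14.6, 7.2, 5.7]
[-0.0094, -0.0101, -0.0726, -15.0, 6.1, 5.9]
[-0.0094, -0.0101, -0.0726, -15.3, 5.0, 6.1]
```

```bash
python3 -m creep '[[-0.01,-0.01,-0.0726,-13,10.5,5,1],[-0.01,-0.01,-0.0726,-13.5,9.5,5,1],[-0.01,-0.01,-0.0726,-14,8.5,5.5,1],[-0.01,-0.01,-0.0726,-14.5,7,5.5,1],[-0.01,-0.01,-0.0726,-15,6,6,1],[-0.01,-0.01,-0.0726,-15,5,6,1],[0,0,0,0,0,0,1]]'
python3 - <<'E'
from h import *
where();planb([0,-15,120],12,3)
d=snap('wrist','w5');snap('side','s5')
s=load('s5')['color'][:,:,::-1];cv2.imwrite('pics/s5c.png',cv2.resize(s[100:260,140:300],None,fx=3.7,fy=3.7,interpolation=cv2.INTER_CUBIC))
E
```

```text
clock: 6.18
eef_pos: [568.0, 10.7, 310.6]
tcp_rot: [-3.129, 0.211, 1.766]
contact_force: [0.2, 0.6, -2.2]
opening: 0.327
barrel c [ -1.8 -22.5 159.6] axis [-0.03   0.977 -0.21 ] tilt 12.11 +y end [ -4.7  70.3 139.7] F [ 0.26  0.6  -2.19] t 6.1833 op 0.326991678339207
rot deg/row 0.59 mm/row 13.4
[-0.0021, 0.0007, 0.01, 5.1, 0.5, 12.4]
[-0.0021, 0.0007, 0.01, 5.1, 0.5, 12.4]
[-0.0021, 0.0007, 0.01, 5.1, 0.4, 12.4]
```

View pics/w5.png

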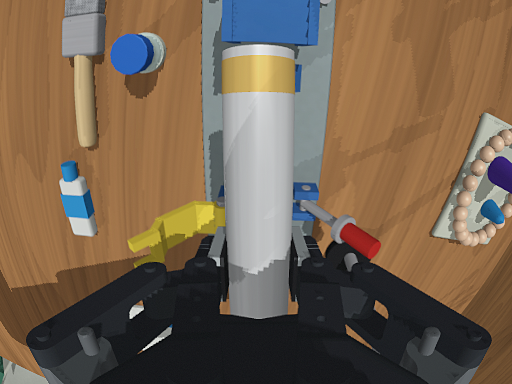

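View pics/s5c.png

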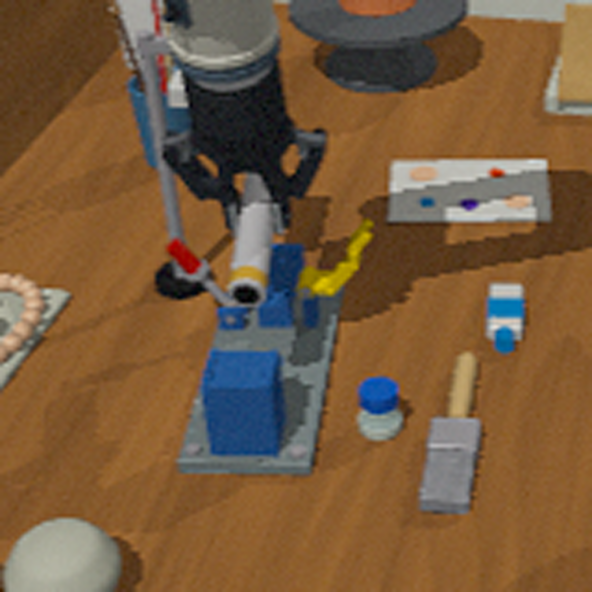

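Run:
```python
from h import *
d=load('w5');s=d['color'][:,:,::-1]
cv2.imwrite('pics/w5c.png',cv2.resize(s[0:130,190:350],None,fx=4.5,fy=4.5,interpolation=cv2.INTER_CUBIC))
p,R=tool()
o,w=ray(d,259,44,True);o=R.T@(o-p);w=R.T@w;k=(140-o[2])/w[2];q=o+k*w;print('end in tool',q,'BX',q[0]-95)
for v in (70,110,160,200):
  for dummy in (0,): pass
```

```text
end in tool [ 91.06231849   0.18321244 140.        ] BX -3.9376815067989526
```

View pics/w5c.png

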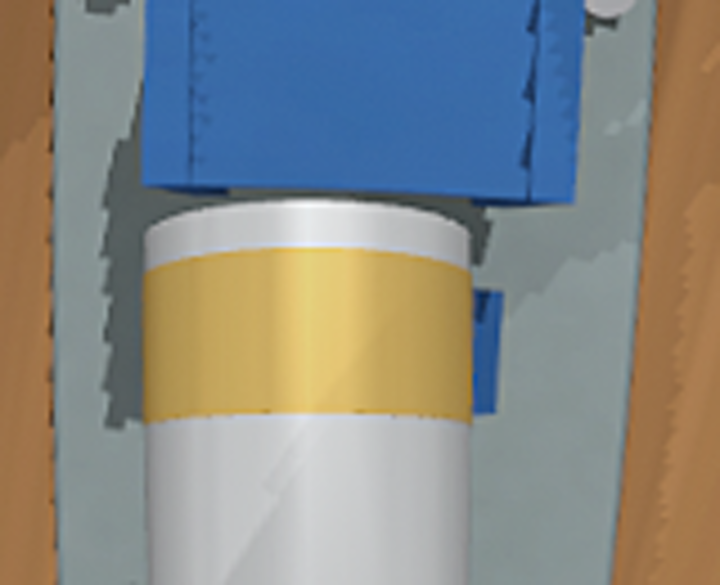

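```bash
sed -i 's/^BX=.*/BX=-3.5/' h.py
python3 - <<'E'
from h import *
d=load('w5')
for z in (86,92,98):
  P=[w2st(plane(d,190+a/4.5,b/4.5,z,True)).round(1) for a,b in ((142,186),(576,203))];print(P,np.mean(P,0))
for a,b in ((56,330),(632,330),(58,560),(610,560)): print('edge z14',w2st(plane(d,190+a/4.5,b/4.5,14,True)).round(1))
E
```

```text
[array([-27.3,  76.9,  86. ]), array([29.5, 76.9, 86. ])] [ 1.1 76.9 86. ]
[array([-26.5,  76.7,  92. ]), array([28.4, 76.7, 92. ])] [ 0.95 76.7  92.  ]
[array([-25.7,  76.6,  98. ]), array([27.3, 76.6, 98. ])] [ 0.8 76.6 98. ]
edge z14 [-52.9  51.6  14. ]
edge z14 [54.8 55.6 14. ]
edge z14 [-53.5   6.3  14. ]
edge z14 [54.6 10.  14. ]
```

Run:
```python
from h import *
d=load('w1');t=load('top0');w=load('w5')
f=lambda c,o,s:(c[0]/s+o[0],c[1]/s+o[1])
for z in (80,92,100):
  print(z,'w1',[w2st(plane(d,*f(c,(200,10),3.3),z,True)).round(1) for c in ((90,55),(226,78),(196,235),(55,207))])
  print(z,'top',[w2st(plane(t,*f(c,(120,100),4),z)).round(1) for c in ((336,205),(402,196),(413,275),(352,288))])
# jar & brush cross-check: jar cap centre z45
print('jar w1',plane(d,*f((160,447),(200,10),3.3),45,True).round(1),'w5',plane(w,132,54,45,True).round(1))
print('tube cap etc w1',plane(d,309,229,8,True).round(1),'w5',plane(w,69,171,8,True).round(1))
```

```text
80 w1 [array([ 29.3, 124.6,  80. ]), array([30.3, 76.6, 80. ]), array([-27.4,  74.4,  80. ]), array([-27.4, 124.2,  80. ])]
80 top [array([ 31.7, 122. ,  80. ]), array([27. , 72.7, 80. ]), array([-34.7,  78.1,  80. ]), array([-33.9, 124. ,  80. ])]
92 w1 [array([ 26. , 122.5,  92. ]), array([27. , 76.2, 92. ]), array([-28.7,  74.2,  92. ]), array([-28.7, 122.2,  92. ])]
92 top [array([ 27.4, 121.6,  92. ]), array([22.9, 72.7, 92. ]), array([-38.3,  78.1,  92. ]), array([-37.5, 123.6,  92. ])]
100 w1 [array([ 23.8, 121.2, 100. ]), array([ 24.8,  76. , 100. ]), array([-29.6,  74. , 100. ]), array([-29.5, 120.8, 100. ])]
100 top [array([ 24.6, 121.3, 100. ]), array([ 20.1,  72.7, 100. ]), array([-40.7,  78.1, 100. ]), array([-40. , 123.3, 100. ])]
jar w1 [454.4  51.2  45. ] w5 [457.8  53.   45. ]
tube cap etc w1 [367.8 -79.5   8. ] w5 [368.4 -79.2   8. ]
```

Run:
```python
from h import *
d=load('w1');t=load('top0')
g=lambda c,z:w2st(plane(d,200+c[0]/3.3,10+c[1]/3.3,z,True)).round(1)
print('vee+',[g(c,57) for c in ((260,122),(310,131),(286,250),(233,241))])
print('endplate',[g(c,66) for c in ((620,250),(601,347),(672,246),(695,253),(671,357))])
print('vee-',[g(c,57) for c in ((545,203),(595,215))])
```

```text
vee+ [array([22.6, 61.4, 57. ]), array([23.7, 42.7, 57. ]), array([-23. ,  41.6,  57. ]), array([-24.2,  61.3,  57. ])]
endplate [array([ 11.7, -81.8,  66. ]), array([-27.1, -83. ,  66. ]), array([  20.5, -103.4,   66. ]), array([  21.2, -114. ,   66. ]), array([ -22.1, -113.5,   66. ])]
vee- [array([ 21.9, -50.9,  57. ]), array([ 23.8, -72.1,  57. ])]
```

The vees, hood and end plate all show that the stand's origin is about 8 mm off the plate's middle in y, so I'll correct the frame.

```bash
sed -i 's/^Rs=Ro.*/&\nC0=C0+Rs@np.array([0.2,-8.2,0])/' h.py; python3 -c "
from h import *
print(C0);where();planb([0,-22,120],12.5,4)"
```

```text
[572.54080587  -9.55642087   0.        ]
barrel c [ -2.7 -13.3 160.1] axis [-0.024  0.978 -0.208] tilt 12.02 +y end [ -5.   79.6 140.3] F [-0.45  0.44 -3.54] t 6.2833 op 0.3289303098311495
rot deg/row 0.39 mm/row 10.3
[-0.0019, -0.0021, 0.0061, 0.3, 0.5, 10.3]
[-0.0019, -0.0021, 0.0061, 0.3, 0.5, 10.3]
[-0.0019, -0.0021, 0.0061, 0.3, 0.4, 10.3]
[-0.0019, -0.0021, 0.0061, 0.3, 0.4, 10.3]
```

```bash
python3 -m creep '[[-0.002,-0.002,0.006,0.3,0.5,10,1],[-0.002,-0.002,0.006,0.3,0.5,10,1],[-0.002,-0.002,0.006,0.3,0.5,10,1],[-0.002,-0.002,0.006,0.3,0.5,10,1],[0,0,0,0,0,0,1],[0,0,0,0,0,0,1]]'; python3 -c "
from h import *
where();planb([0,78-95*np.cos(.218),58+95*np.sin(.218)],12.5,4)"
```

```text
clock: 6.78
eef_pos: [568.8, 7.6, 265.4]
tcp_rot: [-3.141, 0.216, 1.731]
contact_force: [0.3, -0.2, -3.1]
opening: 0.329
barrel c [ -1.1 -19.2 114.7] axis [ 0.004  0.977 -0.215] tilt 12.4 +y end [-0.7 73.6 94.3] F [ 0.28 -0.22 -3.08] t 6.7833 op 0.3285110648831972
rot deg/row 0.07 mm/row 9.1
[-0.0004, -0.0004, -0.001, 3.1, 0.2, 8.6]
[-0.0004, -0.0004, -0.001, 3.1, 0.2, 8.6]
[-0.0004, -0.0004, -0.001, 3.1, 0.2, 8.6]
[-0.0004, -0.0004, -0.001, 3.1, 0.2, 8.6]
```

```bash
python3 -m creep '[[0,0,-0.001,2.5,0.3,8.6,1],[0,0,-0.001,2.5,0.3,8.6,1],[0,0,-0.001,2.5,0.3,8.6,1],[0,0,-0.001,2.5,0.3,8.5,1],[0,0,0,0,0,0,1]]'
python3 - <<'E'
from h import *
where();planb([0,85-95*np.cos(.218),58+95*np.sin(.218)],12.5,3)
d=snap('wrist','w6');snap('side','s6')
s=load('s6')['color'][:,:,::-1];cv2.imwrite('pics/s6c.png',cv2.resize(s[130:260,170:280],None,fx=4.5,fy=4.5,interpolation=cv2.INTER_CUBIC))
E
```

```text
clock: 7.2
eef_pos: [570.0, 10.9, 226.7]
tcp_rot: [3.141, 0.216, 1.736]
contact_force: [-1.7, 0.4, 0.0]
opening: 0.329
barrel c [  0.9 -16.1  76. ] axis [-0.     0.977 -0.215] tilt 12.4 +y end [ 0.9 76.7 55.6] F [-1.57  0.66  0.02] t 7.2 op 0.3286258799012212
rot deg/row 0.03 mm/row 3.0
[0.0001, -0.0006, 0.0001, 2.6, -0.3, -1.4]
[0.0001, -0.0006, 0.0001, 2.6, -0.3, -1.4]
[0.0001, -0.0006, 0.0001, 2.6, -0.3, -1.4]
```

View pics/w6.png

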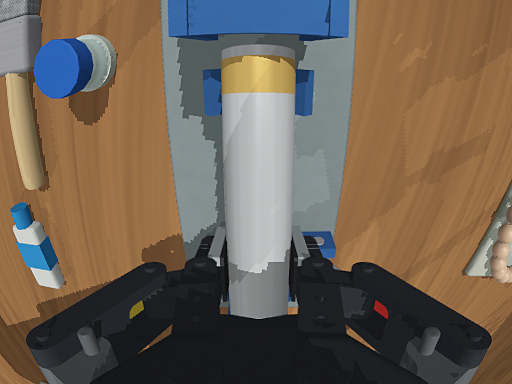

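View pics/s6c.png

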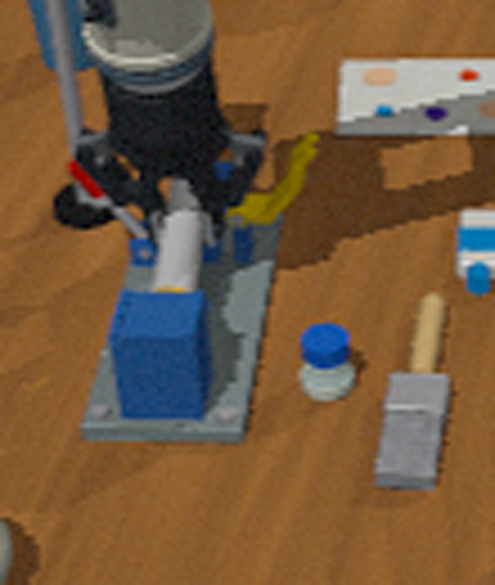

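The barrel's end is just short of the hood (wrist row 45, columns 222–297) and centred on the vee. The force change suggests light contact with the vee's edge, so I'll raise it about 3 mm while moving in.

```bash
python3 -m creep '[[0,0,0,0,-0.5,-3,1],[0,0,0,2.6,0,-1,1],[0,0,0,2.6,0,-0.6,1],[0,0,0,0,0,0,1]]'; python3 -c "
from h import *
where();planb([0,92-95*np.cos(.218),58+95*np.sin(.218)],12.5,3)"
```

```text
clock: 7.63
eef_pos: [569.1, 17.2, 232.6]
tcp_rot: [3.139, 0.217, 1.735]
contact_force: [-0.9, 0.5, -3.0]
opening: 0.324
barrel c [ 1.3 -9.8 82. ] axis [ 0.001  0.977 -0.215] tilt 12.41 +y end [ 1.4 83.  61.6] F [-0.8   0.6  -3.01] t 7.6333 op 0.323667812883165
rot deg/row 0.05 mm/row 3.3
[0.0007, -0.0005, -0.0002, 3.3, -0.3, 0.5]
[0.0007, -0.0005, -0.0002, 3.3, -0.3, 0.5]
[0.0007, -0.0005, -0.0002, 3.3, -0.3, 0.5]
```

```bash
python3 -m creep '[[0,0,0,2,-0.5,2,1],[0,0,0,3,-0.5,1,1],[0,0,0,3,-0.3,0.7,1],[0,0,0,0,0,0,1]]'; python3 -c "
from h import *
where();planb([0,98-95*np.cos(.218),58+95*np.sin(.218)],12.5,3)"
```

```text
clock: 7.97
eef_pos: [567.8, 23.7, 228.9]
tcp_rot: [3.135, 0.219, 1.735]
contact_force: [-0.6, -5.8, 1.7]
opening: 0.324
barrel c [ 1.7 -3.5 78.4] axis [ 0.001  0.976 -0.218] tilt 12.56 +y end [ 1.8 89.2 57.7] F [-1.53 -5.6   1.72] t 7.9667 op 0.3240161339340685
rot deg/row 0.12 mm/row 2.9
[0.0021, 0.0004, -0.0002, 2.8, -0.2, -0.7]
[0.0021, 0.0004, -0.0002, 2.8, -0.2, -0.7]
[0.0021, 0.0004, -0.0002, 2.8, -0.2, -0.7]
```

```bash
python3 -m creep '[[0,0,0,3,-1,-0.7,1],[0,0,0,3,-1,-0.7,1],[0,0,0,2.5,-0.5,-0.7,1],[0,0,0,0,0,0,1]]'; python3 -c "
from h import *
where();planb([0,99.5-95*np.cos(.218),58+95*np.sin(.218)],12.5,3)"
```

```text
clock: 8.3
eef_pos: [565.8, 30.5, 230.8]
tcp_rot: [3.131, 0.224, 1.735]
contact_force: [1.7, -8.2, 0.1]
opening: 0.322
barrel c [ 1.6  2.8 80.4] axis [ 0.001  0.975 -0.222] tilt 12.82 +y end [ 1.7 95.5 59.3] F [ 0.3  -8.34  0.13] t 8.3 op 0.3216008757175724
rot deg/row 0.24 mm/row 1.2
[0.0037, 0.0019, -0.0002, 1.1, 0.0, 0.3]
[0.0037, 0.0019, -0.0002, 1.1, 0.0, 0.3]
[0.0037, 0.0019, -0.0002, 1.1, 0.0, 0.3]
```

```bash
python3 -m creep '[[0.003,0,0,1.5,-1,0.5,1],[0.003,0,0,1,-0.5,0,1],[0,0,0,0,0,0,1]]'; python3 -c "
from h import *
where();planb([0,4.5,60],1,6)"
```

```text
clock: 8.55
eef_pos: [565.9, 31.0, 231.2]
tcp_rot: [3.132, 0.228, 1.735]
contact_force: [0.7, -7.6, 0.0]
opening: 0.331
barrel c [ 1.6  2.7 81. ] axis [ 0.001  0.974 -0.226] tilt 13.05 +y end [ 1.7 95.3 59.5] F [-0.54 -7.58  0.02] t 8.55 op 0.3305949881750613
rot deg/row 2.01 mm/row 5.8
[0.0016, 0.0351, 0.0001, -4.3, -0.1, 3.8]
[0.0016, 0.0351, 0.0001, -4.5, -0.1, 3.6]
[0.0016, 0.0351, 0.0001, -4.6, -0.0, 3.5]
[0.0016, 0.0351, 0.0001, -4.7, -0.0, 3.3]
[0.0016, 0.0351, 0.0001, -4.8, -0.0, 3.1]
[0.0016, 0.0351, 0.0001, -4.9, -0.0, 3.0]
```

```bash
python3 -m creep '[[0.002,0,0,3,-2,0.5,1],[0.0016,0.0351,0,-3.3,-0.6,3.8,1],[0.0016,0.0351,0,-3.5,-0.6,3.6,1],[0,0,0,0,0,0,1]]'; python3 -c "
from h import *
where();planb([0,4.5,60],1,4)"
```

```text
clock: 8.88
eef_pos: [567.1, 22.9, 226.3]
tcp_rot: [3.129, 0.161, 1.737]
contact_force: [1.7, -9.8, 0.1]
opening: 0.326
barrel c [ 1.9  4.7 73.9] axis [-0.001  0.987 -0.16 ] tilt 9.21 +y end [ 1.8 98.5 58.7] F [ 0.07 -9.97  0.15] t 8.8833 op 0.3262002342315401
rot deg/row 2.06 mm/row 6.2
[0.0031, 0.0358, 0.0005, -5.0, -0.0, 3.7]
[0.0031, 0.0358, 0.0005, -5.2, -0.0, 3.5]
[0.0031, 0.0358, 0.0005, -5.3, -0.0, 3.3]
[0.0031, 0.0358, 0.0005, -5.4, -0.0, 3.1]
```

```bash
python3 -m creep '[[0.003,0.0358,0,-4.6,-0.5,3.7,1],[0.003,0.0358,0,-4.8,-0.5,3.5,1],[0,0,0,0,0,0,1]]'
python3 - <<'E'
from h import *
where();planb([0,4,59],0.5,2)
snap('side','s7')
s=load('s7')['color'][:,:,::-1];cv2.imwrite('pics/s7c.png',cv2.resize(s[130:260,170:280],None,fx=4.5,fy=4.5,interpolation=cv2.INTER_CUBIC))
E
```

```text
clock: 9.13
eef_pos: [569.7, 10.0, 221.4]
tcp_rot: [3.132, 0.09, 1.738]
contact_force: [0.9, -8.6, -1.1]
opening: 0.324
barrel c [ 2.   2.3 67.3] axis [-0.003  0.996 -0.09 ] tilt 5.17 +y end [ 1.7 96.9 58.8] F [-0.53 -8.59 -1.13] t 9.1333 op 0.3239754046791356
rot deg/row 2.35 mm/row 6.6
[0.0051, 0.0407, 0.0018, -5.1, -0.3, 4.2]
[0.0051, 0.0407, 0.0018, -5.3, -0.2, 4.0]
```

View pics/s7c.png

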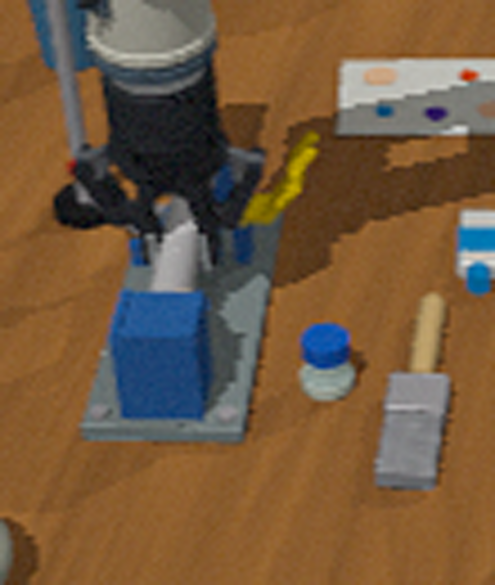

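```bash
python3 -m creep '[[0.002,0,0,2.5,-1.5,0,1],[0.004,0.0407,0,-4.3,-1,4.2,1],[0.004,0.0407,0,-4.5,-0.5,4,1],[0,0,0,0,0,0,1]]'
python3 - <<'E'
from h import *
where();planb([0,4,58],0,2)
E
```

```text
clock: 9.52
eef_pos: [571.4, -0.3, 215.2]
tcp_rot: [3.132, 0.013, 1.739]
contact_force: [-0.2, -9.3, -0.4]
opening: 0.329
barrel c [ 1.8  3.9 60.3] axis [-0.004  1.    -0.013] tilt 0.73 +y end [ 1.5 98.9 59.1] F [-1.73 -9.16 -0.41] t 9.5167 op 0.3292588503108659
rot deg/row 0.46 mm/row 1.5
[0.0046, 0.0064, 0.0018, -0.9, -0.2, 1.1]
[0.0046, 0.0064, 0.0018, -0.9, -0.2, 1.1]
```

```bash
python3 -m creep '[[0.005,0.0064,0.002,-1,-1.5,1.5,1],[0.004,0.005,0.002,-1,-1,1.5,1],[0,0,0,0,-0.5,1,1],[0,0,0,0,0,0,1]]'
python3 - <<'E'
from h import *
where();planb([0,4,58],0,1)
E
```

```text
clock: 9.85
eef_pos: [571.3, -4.6, 214.1]
tcp_rot: [3.135, 0.002, 1.732]
contact_force: [-0.3, -8.8, -2.8]
opening: 0.329
barrel c [ 0.7  1.2 59.1] axis [ 0.003  1.    -0.002] tilt 0.14 +y end [ 1.  96.2 58.9] F [-1.79 -8.66 -2.82] t 9.85 op 0.3285687605500438
rot deg/row 0.46 mm/row 2.7
[0.0068, 0.0025, -0.0034, 2.4, 0.4, 1.1]
```

```bash
python3 -m creep '[[0.003,0.002,-0.002,-0.5,0,1.5,1],[0,0,0,-0.5,0,1,1],[0,0,0,-0.5,0,0.5,1],[0,0,0,0,0,0,1]]'
python3 - <<'E'
from h import *
where()
d=snap('wrist','w8')
E
```

```text
clock: 10.18
eef_pos: [571.8, -5.9, 214.0]
tcp_rot: [3.137, 0.001, 1.733]
contact_force: [1.4, -7.1, -3.9]
opening: 0.329
barrel c [ 0.6  0.1 59. ] axis [ 0.002  1.    -0.001] tilt 0.04 +y end [ 0.8 95.1 59. ] F [ 0.25 -7.25 -3.87] t 10.1833 op 0.32908253145608046
```

View pics/w8.png

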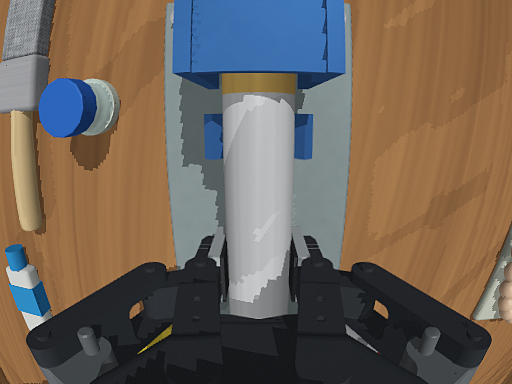

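```bash
python3 -m creep '[[0,0,0,0.3,0,2,1],[0,0,0,0.3,0,2,1],[0,0,0,0.3,0,0,1]]'
python3 - <<'E'
from h import *
where()
E
```

```text
clock: 10.48
eef_pos: [571.9, -5.9, 214.5]
tcp_rot: [3.136, 0.003, 1.734]
contact_force: [1.4, -6.7, -3.4]
opening: 0.325
barrel c [ 0.8 -0.2 59.5] axis [ 0.001  1.    -0.003] tilt 0.16 +y end [ 0.9 94.8 59.2] F [ 0.25 -6.82 -3.45] t 10.4833 op 0.32502814694266335
```

```bash
python3 -m creep '[[0,0,0,0.3,0,3,1]]'; python3 -c "
from h import *
where()"; python3 -m creep '[[0,0,0,0.3,0,3,1]]';  python3 -c "
from h import *
where()"
```

```text
clock: 10.57
eef_pos: [572.1, -5.9, 213.7]
tcp_rot: [3.136, 0.004, 1.735]
contact_force: [-18.5, -4.4, 60.3]
opening: 0.33
barrel c [ 1.1 -0.4 58.7] axis [ 0.001  1.    -0.004] tilt 0.22 +y end [ 1.2 94.6 58.3] F [-19.01  -1.29  60.33] t 10.5667 op 0.3302081370274597
clock: 10.65
eef_pos: [572.1, -5.9, 213.7]
tcp_rot: [3.136, 0.004, 1.735]
contact_force: [-18.6, -3.2, 53.9]
opening: 0.33
barrel c [ 1.1 -0.5 58.7] axis [ 0.001  1.    -0.004] tilt 0.25 +y end [ 1.1 94.5 58.3] F [-18.85  -0.14  53.92] t 10.65 op 0.33038128906544945
```

Solid downward contact, and the plunger load is now carried by the end plate: it's seated. Next I'll unload, let go and look.

```bash
python3 -m creep '[[0,0,0,0,-1,-1,1],[0,0,0,0,0,0,0.5],[0,0,0,0,0,0,0],[0,0,0,0,0,0,0],[0,0,0,0,0,0,0],[0,0,0,0,0,0,0],[0,0,0,0,0,0,0]]'
python3 - <<'E'
from h import *
where()
d=snap('wrist','w9');snap('side','s9')
s=load('s9')['color'][:,:,::-1];cv2.imwrite('pics/s9c.png',cv2.resize(s[130:260,170:280],None,fx=4.5,fy=4.5,interpolation=cv2.INTER_CUBIC))
E
```

```text
clock: 11.23
eef_pos: [571.4, -5.2, 215.1]
tcp_rot: [3.134, 0.004, 1.735]
contact_force: [-0.2, -0.2, 0.2]
opening: 0.998
barrel c [ 0.7  0.4 60.1] axis [ 0.     1.    -0.004] tilt 0.23 +y end [ 0.7 95.4 59.7] F [-0.26 -0.12  0.19] t 11.2333 op 0.9979558681056689
```

View pics/w9.png

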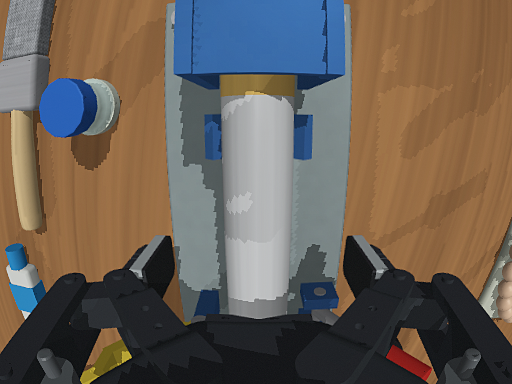

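View pics/s9c.png

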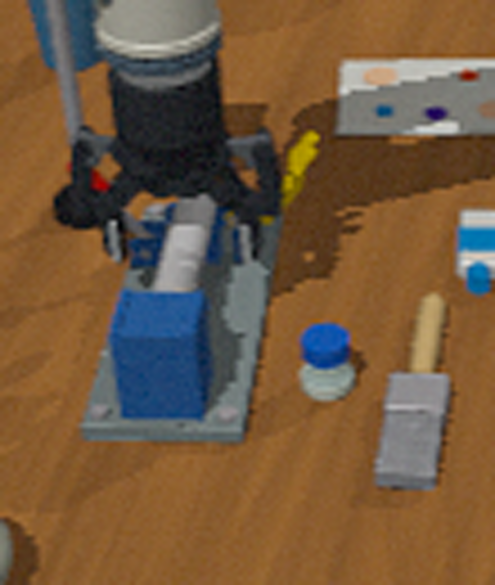

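Released: the barrel lies level in both vees, with its +y end under the hood (wrist row 75–95) and no force on the tool. I'll retract and find the strap and bolt angles.

```bash
python3 -m creep '[[0,0,0,0,0,-20,0],[0,0,0,0,0,-35,0],[0,0,0,0,0,-35,0],[0,0,0,-10,-10,-35,0],[0,0,0,-20,-20,-15,0],[0,0,0,0,0,0,0]]'
python3 - <<'E'
from h import *
where()
d=snap('wrist','w10');e=snap('side','s10')
s=e['color'][:,:,::-1];cv2.imwrite('pics/s10c.png',cv2.resize(s[140:260,170:280],None,fx=5,fy=5,interpolation=cv2.INTER_CUBIC))
a=load('w1');b=load('side0')
ra=ray(a,369.7,168.5,True);rb=ray(b,240,160.4)
P=tri([ra,rb]);print('tip',w2st(P))
ra=ray(a,200+645/3.3,10+40/3.3,True);rb=ray(b,140+178/3.7,145+82/3.7)
print('bolt top',w2st(tri([ra,rb])))
for th in (2.2,2.3,2.4,2.5,2.6,2.7):
  q=np.array([-32+82*np.cos(th)-8*np.sin(th),-55,58+82*np.sin(th)+8*np.cos(th)]);print(th,q.round(1),proj(a,st2w(q),True).round(1),proj(b,st2w(q)).round(1))
E
```

```text
clock: 11.83
eef_pos: [544.7, -39.4, 358.1]
tcp_rot: [3.141, 0.003, 1.738]
contact_force: [0.2, -0.2, 0.7]
opening: 0.998
barrel c [-32.3 -28.9 203.1] axis [-0.002  1.    -0.003] tilt 0.2 +y end [-32.5  66.1 202.8] F [ 0.14 -0.24  0.72] t 11.8333 op 0.997909003568378
tip [-93.49345139 -53.64393125 121.07799932]
bolt top [ 83.12451241 -56.00166046  93.55047049]
2.2 [-86.7 -55.  119.6] [372.  163.8] [237.6 160.7]
2.3 [-92.6 -55.  113.8] [368.7 168. ] [239.5 162.2]
2.4 [-97.9 -55.  107.5] [365.5 171.5] [241.2 163.8]
2.5 [-102.5  -55.   100.7] [362.4 174.1] [242.7 165.6]
2.6 [-106.4  -55.    93.4] [359.5 176.1] [243.9 167.4]
2.7 [-109.6  -55.    85.8] [356.8 177.2] [245.  169.3]
```

View pics/w10.png

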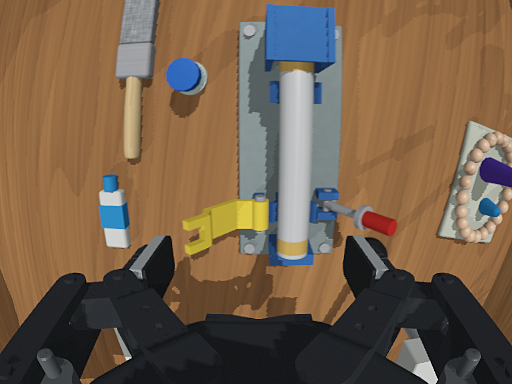

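View pics/s10c.png

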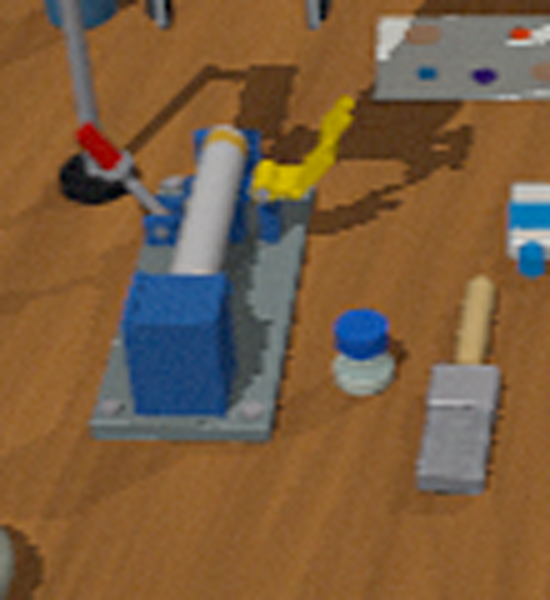

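Strap angle ≈2.25 rad (tip triangulated at stand (-93,-54,121)). Bolt angle ≈0.57 rad. I'll use a tool lean of 32° with the camera on the robot side.

```bash
cat >> h.py <<'E'
A=np.radians(32)
RL=Rs@np.array([[-np.cos(A),0,np.sin(A)],[0,1,0],[-np.sin(A),0,-np.cos(A)]])
def tabp(th,L=72): return np.array([-32+L*np.cos(th)-8*np.sin(th),-55,58+L*np.sin(th)+8*np.cos(th)])
def gw():
    p,R=tool();s=sense();print('grasp st',w2st(p+155*R[:,2]).round(1),'roterr',Ro.from_matrix(R.T@RL).as_rotvec().round(3),'F',(Rs.T@s['contact_force']).round(2),'op',round(s['opening'],3),'t',s['clock'],'q6',s['qpos'].round(2))
E
python3 -c "
from h import *
gw();plang(st2w([-115,-55,170]),RL,15)"
```

```text
grasp st [-30.8 -23.9 201.1] roterr [-0.438 -0.436 -1.524] F [ 0.72  0.62 -0.71] op 0.997 t 11.9333 q6 [-0.07  0.29  1.85 -0.    1.01 -0.24]
rot deg/row 6.28 mm/row 11.9
[-0.0292, -0.0291, -0.1016, -2.1, -11.1, 3.6]
[-0.0292, -0.0291, -0.1016, -0.8, -11.3, 3.4]
[-0.0292, -0.0291, -0.1016, 0.4, -11.5, 3.0]
[-0.0292, -0.0291, -0.1016, 1.7, -11.4, 2.7]
[-0.0292, -0.0291, -0.1016, 2.9, -11.3, 2.3]
[-0.0292, -0.0291, -0.1016, 4.1, -11.0, 1.8]
[-0.0292, -0.0291, -0.1016, 5.2, -10.6, 1.4]
[-0.0292, -0.0291, -0.1016, 6.3, -10.0, 0.9]
[-0.0292, -0.0291, -0.1016, 7.3, -9.3, 0.4]
[-0.0292, -0.0291, -0.1016, 8.2, -8.5, -0.0]
[-0.0292, -0.0291, -0.1016, 9.0, -7.7, -0.5]
[-0.0292, -0.0291, -0.1016, 9.7, -6.7, -1.0]
[-0.0292, -0.0291, -0.1016, 10.3, -5.6, -1.5]
[-0.0292, -0.0291, -0.1016, 10.8, -4.5, -1.9]
[-0.0292, -0.0291, -0.1016, 11.1, -3.3, -2.4]
```

```bash
python3 -m creep '[[-0.029,-0.029,-0.1,-2,-11,3.5,0],[-0.029,-0.029,-0.1,-1,-11.5,3.5,0],[-0.029,-0.029,-0.1,0.5,-11.5,3,0],[-0.029,-0.029,-0.1,1.5,-11.5,2.5,0],[-0.029,-0.029,-0.1,3,-11.5,2.5,0],[-0.029,-0.029,-0.1,4,-11,2,0],[-0.029,-0.029,-0.1,5,-10.5,1.5,0],[-0.029,-0.029,-0.1,6.5,-10,1,0],[-0.029,-0.029,-0.1,7.5,-9.5,0.5,0],[-0.029,-0.029,-0.1,8,-8.5,0,0]]';python3 -c "
from h import *
gw();plang(st2w([-115,-55,170]),RL,6)"
```

```text
clock: 12.77
eef_pos: [439.3, -73.5, 307.1]
tcp_rot: [3.037, 0.378, 2.768]
contact_force: [0.1, 0.4, 0.4]
opening: 1.001
grasp st [-84.7 -56.5 163.8] roterr [-0.141 -0.151 -0.489] F [0.2 0.4 0.4] op 1.001 t 12.7667 q6 [-0.18  0.13  2.23  0.09  0.39 -1.47]
rot deg/row 5.07 mm/row 9.5
[-0.0234, -0.0251, -0.0815, 6.6, -6.5, -2.3]
[-0.0234, -0.0251, -0.0815, 7.0, -5.9, -2.6]
[-0.0234, -0.0251, -0.0815, 7.4, -5.2, -2.9]
[-0.0234, -0.0251, -0.0815, 7.8, -4.5, -3.2]
[-0.0234, -0.0251, -0.0815, 8.0, -3.8, -3.5]
[-0.0234, -0.0251, -0.0815, 8.2, -3.1, -3.8]
```

```bash
cat >> h.py <<'E'
def RLf(deg):
    A=np.radians(deg);return Rs@np.array([[-np.cos(A),0,np.sin(A)],[0,1,0],[-np.sin(A),0,-np.cos(A)]])
def gw(deg=32):
    p,R=tool();s=sense();zz=Rs.T@R[:,2];print('grasp st',w2st(p+155*R[:,2]).round(1),'lean',np.degrees(np.arctan2(zz[0],-zz[2])).round(1),'roterr',Ro.from_matrix(R.T@RLf(deg)).as_rotvec().round(3),'F',(Rs.T@s['contact_force']).round(2),'op',round(s['opening'],3),'t',s['clock'],'q',s['qpos'].round(2))
E
python3 -c "
from h import *
gw(12);plang(st2w([-98,-55,168]),RLf(12),6)"
```

```text
grasp st [-84.7 -56.5 163.8] lean 21.7 roterr [-0.054  0.191 -0.506] F [0.2 0.4 0.4] op 1.001 t 12.7667 q [-0.18  0.13  2.23  0.09  0.39 -1.47]
rot deg/row 5.19 mm/row 3.7
[-0.0089, 0.0318, -0.0844, -3.4, -0.9, -1.0]
[-0.0089, 0.0318, -0.0844, -3.3, -1.1, -1.1]
[-0.0089, 0.0318, -0.0844, -3.1, -1.4, -1.2]
[-0.0089, 0.0318, -0.0844, -3.0, -1.6, -1.3]
[-0.0089, 0.0318, -0.0844, -2.8, -1.9, -1.4]
[-0.0089, 0.0318, -0.0844, -2.6, -2.1, -1.5]
```

```bash
python3 -m creep '[[-0.009,0.032,-0.084,-3.5,-1,-1,0],[-0.009,0.032,-0.084,-3.5,-1,-1,0],[-0.009,0.032,-0.084,-3,-1.5,-1,0],[-0.009,0.032,-0.084,-3,-1.5,-1.5,0],[-0.009,0.032,-0.084,-3,-2,-1.5,0],[-0.009,0.032,-0.084,-2.5,-2,-1.5,0],[0,0,0,0,0,0,0]]';python3 - <<'E'
from h import *
gw(12);plang(st2w([-98,-55,168]),RLf(12),2)
d=snap('wrist','w11')
for th in (2.1,2.2,2.3,2.4):print(th,proj(d,st2w(tabp(th,82)),True).round(1),proj(d,st2w(tabp(th,66)),True).round(1))
E
```

```text
clock: 13.35
eef_pos: [449.6, -82.3, 309.5]
tcp_rot: [3.133, 0.185, -2.95]
contact_force: [0.6, -0.0, -0.1]
opening: 1.002
grasp st [-104.7  -49.6  157.1] lean 10.6 roterr [ 0.013 -0.024  0.026] F [ 0.58 -0.12 -0.1 ] op 1.002 t 13.35 q [-0.21  0.18  2.13  0.13  0.67 -2.07]
rot deg/row 1.1 mm/row 5.5
[0.0067, -0.0122, 0.0132, -2.3, -1.7, -4.7]
[0.0067, -0.0122, 0.0132, -2.4, -1.7, -4.7]
2.1 [246.1 256.4] [246.6 253.1]
2.2 [246.4 243. ] [246.8 243.1]
2.3 [246.7 229.7] [247.  233.3]
2.4 [247.1 217.1] [247.3 224. ]
```

View pics/w11.png

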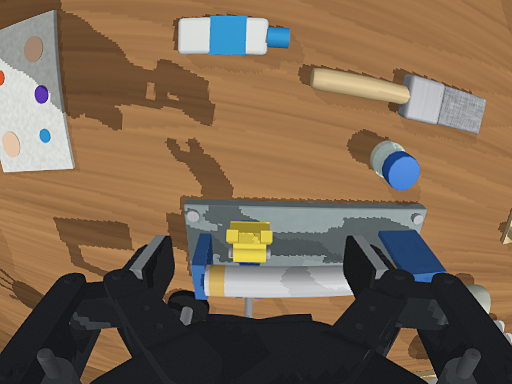

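```bash
python3 -c "
from h import *
plang(st2w([-85,-54,108]),RLf(14),4)"
```

```text
rot deg/row 0.91 mm/row 13.0
[0.0034, -0.0146, 0.0054, -0.4, -0.8, 13.0]
[0.0034, -0.0146, 0.0054, -0.2, -0.8, 13.0]
[0.0034, -0.0146, 0.0054, 0.0, -0.7, 13.0]
[0.0034, -0.0146, 0.0054, 0.2, -0.7, 13.0]
```

```bash
python3 -m creep '[[0.003,-0.015,0.005,-0.5,-0.8,13,0],[0.003,-0.015,0.005,0,-0.8,13,0],[0.003,-0.015,0.005,0,-0.8,13,0],[0,0,0,0,0,0,0]]';python3 - <<'E'
from h import *
gw(14);plang(st2w([-85,-54,108]),RLf(14),2)
d=snap('wrist','w12')
E
```

```text
clock: 13.73
eef_pos: [457.6, -81.3, 267.3]
tcp_rot: [3.136, 0.234, -2.985]
contact_force: [0.5, 0.4, 0.1]
opening: 0.999
grasp st [-89.1 -51.3 116.5] lean 13.4 roterr [ 0.004 -0.01  -0.007] F [0.57 0.32 0.14] op 0.999 t 13.7333 q [-0.21  0.26  2.16  0.18  0.51 -2.09]
rot deg/row 0.37 mm/row 4.8
[0.0019, -0.005, -0.0037, -0.2, -1.1, 4.6]
[0.0019, -0.005, -0.0037, -0.2, -1.1, 4.6]
```

View pics/w12.png

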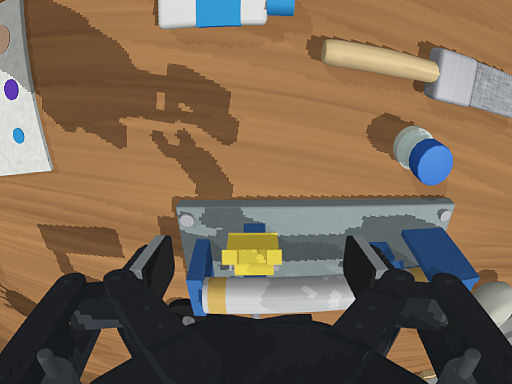

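```bash
python3 -m creep '[[0.002,-0.005,-0.003,0,-2,5,0],[0.002,-0.005,-0.003,0,-1.5,5,0],[0,0,0,0,-0.5,0,0.2],[0,0,0,0,0,0,0.6],[0,0,0,0,0,0,1],[0,0,0,0,0,0,1],[0,0,0,0,0,0,1],[0,0,0,0,0,0,1]]' 30;python3 - <<'E'
from h import *
gw(14)
d=snap('wrist','w13')
E
```

```text
clock: 14.45
eef_pos: [460.4, -84.0, 258.9]
tcp_rot: [3.139, 0.244, -2.982]
contact_force: [3.4, 2.7, -5.1]
opening: 0.318
grasp st [-85.3 -54.9 108.5] lean 14.0 roterr [ 0.001  0.    -0.005] F [ 3.75  2.12 -5.05] op 0.318 t 14.45 q [-0.22  0.28  2.16  0.2   0.48 -2.11]
```

View pics/w13.png

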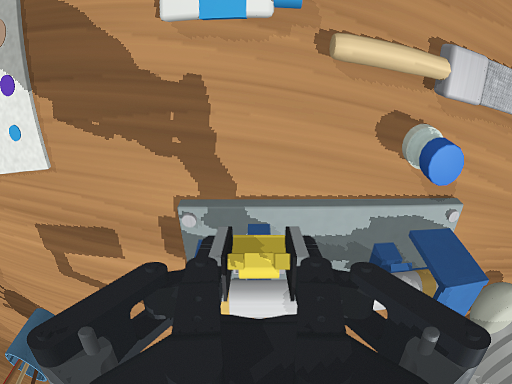

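The fork is pinched centrally (between columns 228–290), at opening 0.318, which is about 28 mm. Next I'll swing it over along the hinge arc.

```bash
cat >> h.py <<'E'
def arc(hx,hz,rad,yst,phi1,lean1,n):
    """grasp point along arc about hinge to polar angle phi1(deg); lean to lean1"""
    p0,R0=tool();g=w2st(p0+155*R0[:,2]);zz=Rs.T@R0[:,2];l0=np.degrees(np.arctan2(zz[0],-zz[2]))
    ph0=np.degrees(np.arctan2(g[2]-hz,g[0]-hx));print('phi0',ph0.round(1),'rad',np.hypot(g[2]-hz,g[0]-hx).round(1))
    p,R=p0,R0
    for k in range(1,n+1):
        f=k/n;ph=np.radians(ph0+(phi1-ph0)*f);rr=np.hypot(g[2]-hz,g[0]-hx);rr=rr+(rad-rr)*f
        Rn=RLf(l0+(lean1-l0)*f);G=st2w([hx+rr*np.cos(ph),g[1]+(yst-g[1])*f,hz+rr*np.sin(ph)]);pn=G-155*Rn[:,2]
        w=Ro.from_matrix(R.T@Rn).as_rotvec();print([*w.round(3).tolist(),*(R.T@(pn-p)).round(1).tolist()]);p,R=pn,Rn
E
python3 -c "
from h import *
arc(-32,58,73,-54.5,95,24,6)"
```

```text
phi0 136.5 rad 73.4
[0.001, -0.029, -0.005, -3.3, 0.2, -4.2]
[-0.0, -0.029, -0.0, -3.8, 0.1, -3.0]
[0.0, -0.029, 0.0, -4.2, 0.1, -1.7]
[0.0, -0.029, 0.0, -4.3, 0.1, -0.4]
[-0.0, -0.029, -0.0, -4.3, 0.1, 1.0]
[-0.0, -0.029, -0.0, -4.0, 0.1, 2.2]
```

```bash
python3 -m creep '[[0,-0.029,-0.003,-3.5,0,-4.2,1],[0,-0.029,0,-4,0,-3,1],[0,-0.029,0,-4.2,0,-1.7,1]]';python3 -c "
from h import *
gw(19);arc(-32,58,73,-54.5,95,24,4)"
```

```text
clock: 14.75
eef_pos: [466.3, -82.9, 268.9]
tcp_rot: [3.14, 0.325, -2.976]
contact_force: [-5.8, -7.3, -3.1]
opening: 0.318
grasp st [-67.4 -54.6 122. ] lean 18.6 roterr [ 0.002 -0.007  0.   ] F [-6.9  -6.28 -3.1 ] op 0.318 t 14.75 q [-0.22  0.26  2.17  0.3   0.42 -2.22]
phi0 119.0 rad 73.1
[0.002, -0.024, 0.0, -3.9, 0.4, -0.9]
[-0.0, -0.024, 0.0, -4.0, 0.0, 0.1]
[0.0, -0.024, -0.0, -3.9, 0.0, 1.0]
[-0.0, -0.024, -0.0, -3.7, 0.0, 2.0]
```

```bash
python3 -m creep '[[0,-0.024,0,-4,0,-0.9,1],[0,-0.024,0,-4,0,0,1],[0,-0.024,0,-4,0,1,1],[0,-0.024,0,-3.7,0,2,1]]';python3 -c "
from h import *
gw(24);arc(-32,58,73,-54.5,50,32,6)"
```

```text
clock: 15.08
eef_pos: [477.3, -81.4, 271.4]
tcp_rot: [3.139, 0.416, -2.975]
contact_force: [-7.4, -0.9, 7.4]
opening: 0.315
grasp st [-43.  -54.8 129.7] lean 23.9 roterr [ 0.003 -0.003  0.002] F [-7.41  0.35  7.37] op 0.315 t 15.0833 q [-0.23  0.26  2.18  0.48  0.35 -2.39]
phi0 98.7 rad 72.5
[0.003, -0.024, 0.002, -6.1, 0.5, 3.3]
[-0.0, -0.024, -0.0, -5.4, 0.1, 4.9]
[-0.0, -0.024, -0.0, -4.5, 0.1, 6.3]
[0.0, -0.024, 0.0, -3.3, 0.1, 7.6]
[0.0, -0.024, 0.0, -2.0, 0.1, 8.7]
[-0.0, -0.024, 0.0, -0.5, 0.1, 9.5]
```

```bash
python3 -m creep '[[0.002,-0.024,0.001,-6,0.2,3.3,1],[0,-0.024,0,-5.4,0.2,5,1],[0,-0.024,0,-4.5,0,6.3,1],[0,-0.024,0,-3.3,0,7.6,1]]';python3 -c "
from h import *
gw(29);arc(-32,58,73,-54.5,40,32,4)"
```

```text
clock: 15.42
eef_pos: [502.6, -77.1, 261.2]
tcp_rot: [-3.141, 0.516, -2.976]
contact_force: [-3.5, 2.8, 6.2]
opening: 0.318
grasp st [ -3.6 -55.1 126.4] lean 29.6 roterr [0.    0.01  0.001] F [-2.97  3.3   6.22] op 0.318 t 15.4167 q [-0.22  0.31  2.17  0.82  0.25 -2.71]
phi0 67.4 rad 74.0
[0.0, -0.011, 0.001, -3.1, 0.2, 7.4]
[-0.0, -0.011, -0.0, -2.1, 0.2, 8.0]
[0.0, -0.011, 0.0, -1.0, 0.2, 8.4]
[-0.0, -0.011, 0.0, 0.1, 0.2, 8.6]
```

```bash
python3 -c "
from h import *
arc(-32,58,73,-54.5,38,27,4)"
```

```text
phi0 67.4 rad 74.0
[0.0, 0.011, 0.001, -6.8, 0.2, 8.0]
[0.0, 0.011, -0.0, -5.9, 0.2, 8.5]
[0.0, 0.011, 0.0, -4.8, 0.2, 8.9]
[-0.0, 0.011, -0.0, -3.8, 0.2, 9.2]
```

```bash
python3 -m creep '[[0,0.011,0,-6.8,0.2,8,1],[0,0.011,0,-6,0.2,8.5,1],[0,0.011,0,-4.8,0.2,9,1],[0,0.011,0,-3.8,0.2,9,1]]';python3 -c "
from h import *
gw(27);arc(-32,58,73,-54.5,6,27,6)"
```

```text
clock: 15.75
eef_pos: [539.0, -70.8, 243.3]
tcp_rot: [-3.141, 0.478, -2.977]
contact_force: [-2.6, -0.4, 3.0]
opening: 0.32
grasp st [ 28.2 -55.1 105.7] lean 27.4 roterr [-0.001  0.007 -0.   ] F [-2.59  0.04  3.03] op 0.32 t 15.75 q [-0.18  0.39  2.1   0.66  0.26 -2.52]
phi0 38.4 rad 76.8
[-0.001, 0.001, -0.0, -0.6, -0.1, 7.2]
[-0.0, 0.001, 0.0, 0.1, 0.1, 7.2]
[0.0, 0.001, -0.0, 0.8, 0.1, 7.1]
[-0.0, 0.001, -0.0, 1.4, 0.1, 6.9]
[0.0, 0.001, 0.0, 2.0, 0.1, 6.6]
[-0.0, 0.001, -0.0, 2.6, 0.1, 6.4]
```

Run:
```python
from h import *
d=snap('wrist','w14');e=snap('side','s14');t=snap('top','t14')
s=e['color'][:,:,::-1][80:240,140:290];u=t['color'][:,:,::-1][60:220,180:330]
cv2.imwrite('pics/m14.png',np.hstack([cv2.resize(x,None,fx=2.6,fy=2.6,interpolation=cv2.INTER_CUBIC) for x in (s,u)]))
```

```text
(no output)
```

View pics/m14.png

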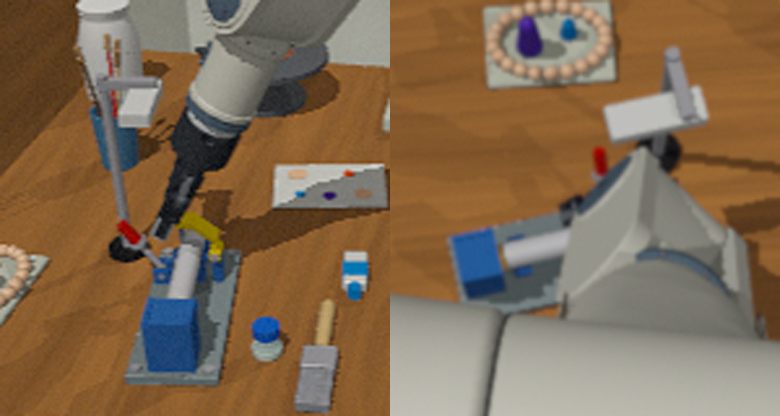

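View pics/w14.png

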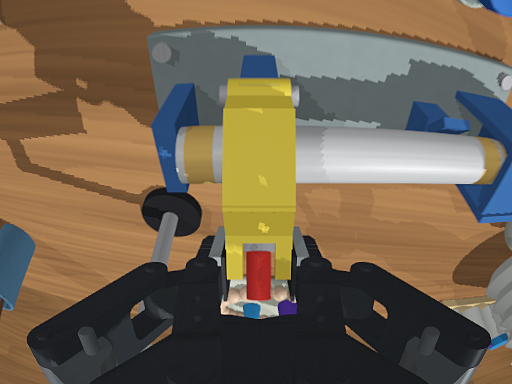

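The strap is over the barrel and pinched at the fork (wrist rows 225–280). The red handle shows through the slot, and the lamp is clear in the side view. I'll continue down.

```bash
python3 -m creep '[[0,0.001,0,0,0,7.2,1],[0,0.001,0,0.6,0,7.2,1],[0,0,0,1,0,7.2,1]]';python3 -c "
from h import *
gw(27);arc(-32,58,73,-54.5,4,27,3)"
```

```text
clock: 16.15
eef_pos: [548.7, -69.2, 226.8]
tcp_rot: [-3.139, 0.484, -2.976]
contact_force: [0.7, 3.5, 7.7]
opening: 0.319
grasp st [ 38.9 -55.2  89.7] lean 27.7 roterr [-0.002  0.013  0.001] F [1.26 3.37 7.67] op 0.319 t 16.15 q [-0.18  0.43  2.09  0.75  0.23 -2.61]
phi0 24.1 rad 77.7
[-0.002, 0.004, 0.001, 2.0, -0.0, 8.7]
[-0.0, 0.004, -0.0, 2.9, 0.2, 8.2]
[-0.0, 0.004, 0.0, 3.7, 0.2, 7.6]
```

```bash
python3 -m creep '[[0,0.005,0,2,0,8,1],[0,0.005,0,3,0,7,1]]';python3 -c "
from h import *
gw(27);arc(-32,58,73,-54.5,4,27,2)"
```

```text
clock: 16.32
eef_pos: [553.3, -68.5, 214.0]
tcp_rot: [-3.138, 0.481, -2.975]
contact_force: [7.1, 8.0, 8.7]
opening: 0.315
grasp st [ 43.1 -55.4  76.7] lean 27.6 roterr [-0.002  0.01   0.002] F [8.31 6.71 8.73] op 0.315 t 16.3167 q [-0.17  0.46  2.08  0.81  0.21 -2.67]
phi0 13.9 rad 77.4
[-0.002, 0.005, 0.002, 3.2, 0.1, 5.8]
[-0.0, 0.005, 0.0, 3.5, 0.4, 5.2]
```

```bash
python3 -m creep '[[0,0.012,0,1.5,0,5,1],[0,0.012,0,1,0,4,1]]';python3 -c "
from h import *
gw(26);arc(-32,58,74,-54.5,4,26,2)"
```

```text
clock: 16.48
eef_pos: [557.0, -67.7, 207.2]
tcp_rot: [-3.138, 0.463, -2.975]
contact_force: [4.1, 5.4, 8.0]
opening: 0.32
grasp st [ 44.4 -55.2  68.6] lean 26.5 roterr [-0.003  0.009  0.002] F [4.94 4.69 7.99] op 0.32 t 16.4833 q [-0.17  0.47  2.07  0.75  0.21 -2.61]
phi0 7.9 rad 77.1
[-0.003, 0.005, 0.002, 1.6, -0.0, 1.9]
[-0.0, 0.005, 0.0, 1.6, 0.4, 1.8]
```

```bash
python3 -m creep '[[0,0.005,0,1.5,0,3,1],[0,0.004,0,1.5,0,3,1],[0,0,0,1,0,2,1]]';python3 -c "
from h import *
gw(26);arc(-32,58,74,-54.5,4,26,2)"
```

```text
clock: 16.73
eef_pos: [558.3, -67.4, 201.3]
tcp_rot: [-3.137, 0.46, -2.974]
contact_force: [-1.6, 0.7, 6.9]
opening: 0.317
grasp st [ 45.3 -55.2  62.4] lean 26.3 roterr [-0.003  0.006  0.003] F [-1.48  0.92  6.89] op 0.317 t 16.7333 q [-0.17  0.48  2.07  0.76  0.21 -2.62]
phi0 3.2 rad 77.4
[-0.003, 0.003, 0.003, 0.9, -0.1, -1.1]
[-0.0, 0.003, 0.0, 0.9, 0.3, -1.1]
```

Run:
```python
from h import *
d=snap('wrist','w15');e=snap('side','s15')
s=e['color'][:,:,::-1][120:240,150:270]
cv2.imwrite('pics/m15.png',cv2.resize(s,None,fx=5,fy=5,interpolation=cv2.INTER_CUBIC))
```

```text
(no output)
```

View pics/m15.png

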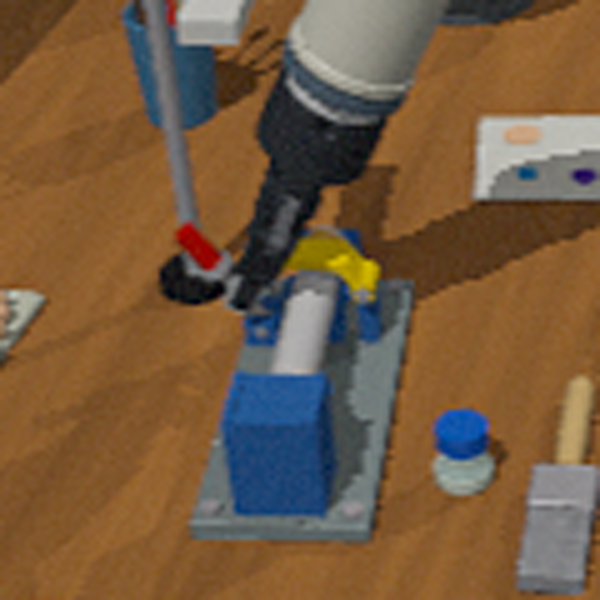

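View pics/w15.png

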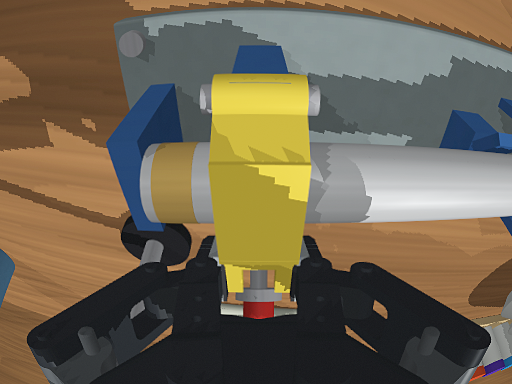

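```bash
python3 -m creep '[[0,0,0,1.3,0,2.7,1]]';python3 -c "
from h import *
gw(26)"; python3 -m creep '[[0,0,0,1.8,0,3.6,1]]';python3 -c "
from h import *
gw(26)"
```

```text
clock: 16.92
eef_pos: [558.3, -67.4, 199.1]
tcp_rot: [-3.137, 0.461, -2.974]
contact_force: [-1.2, 1.3, 5.4]
opening: 0.316
grasp st [ 45.4 -55.2  60.3] lean 26.4 roterr [-0.003  0.008  0.003] F [-0.94  1.52  5.4 ] op 0.316 t 16.9167 q [-0.17  0.49  2.07  0.79  0.2  -2.65]
clock: 17.0
eef_pos: [558.2, -67.4, 196.0]
tcp_rot: [-3.137, 0.463, -2.974]
contact_force: [-3.3, 2.8, 7.7]
opening: 0.318
grasp st [ 45.6 -55.2  57.3] lean 26.5 roterr [-0.003  0.009  0.003] F [-2.75  3.3   7.71] op 0.318 t 17.0 q [-0.17  0.5   2.07  0.82  0.2  -2.68]
```

Run:
```python
from h import *
d=snap('wrist','w16');e=snap('side','s16')
a=d['color'][:,:,::-1][50:330,120:400];s=e['color'][:,:,::-1][150:220,180:250]
cv2.imwrite('pics/m16.png',np.hstack([cv2.resize(a,(400,400)),cv2.resize(s,(400,400),interpolation=cv2.INTER_CUBIC)]))
# predicted pixel of strap flat top for theta
def rot(th,x,z): # closed-local rel hinge
    x-= -32; z-=58
    return [-32+x*np.cos(th)-z*np.sin(th),-55,58+x*np.sin(th)+z*np.cos(th)]
for th in (0,.05,.1,.15,.2):
    print(th,[proj(d,st2w(np.array(rot(th,x,79))+[0,dy,0]),True).round(0).tolist() for x in (-20,20) for dy in (-14,14)],proj(e,st2w(rot(th,20,79))).round(1),proj(e,st2w(rot(th,-20,79))).round(1))
```

```text
0 [[202.0, 180.0], [308.0, 180.0], [217.0, 266.0], [295.0, 266.0]] [206.4 170.7] [218.3 170.8]
0.05 [[202.0, 178.0], [309.0, 179.0], [216.0, 270.0], [296.0, 271.0]] [206.6 170.1] [218.6 170.7]
0.1 [[201.0, 176.0], [310.0, 177.0], [215.0, 274.0], [297.0, 275.0]] [206.9 169.5] [218.9 170.6]
0.15 [[200.0, 174.0], [311.0, 174.0], [214.0, 278.0], [297.0, 279.0]] [207.3 168.9] [219.2 170.4]
0.2 [[199.0, 171.0], [311.0, 172.0], [213.0, 282.0], [299.0, 282.0]] [207.6 168.3] [219.6 170.3]
```

View pics/m16.png

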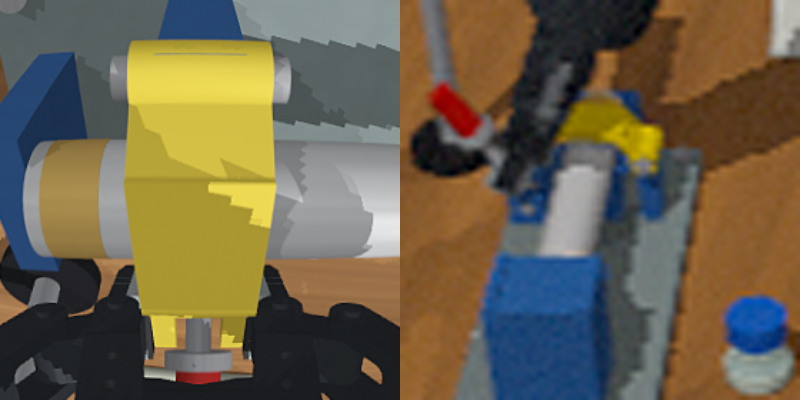

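The flat-top edges at rows 176 and 271 suggest the strap is nearly or fully home, and the pads now slide down the fork. To be sure, I'll let go, back off and press the flat top with shut fingers.

```bash
python3 -m creep '[[0,0,0,0,0,0,0],[0,0,0,0,0,0,0],[0,0,0,0,0,0,0],[0,0,0,0,0,0,0],[0,0,0,0,0,-15,0],[0,0,0,0,0,-25,0],[0,0,0,0,0,-25,0],[0,0,0,0,0,0,0.5]]';python3 - <<'E'
from h import *
gw(26);plang(st2w([12,-55,79+18.4*.9+12]),RLf(24),3)
d=snap('wrist','w17');e=snap('side','s17')
a=d['color'][:,:,::-1];s=e['color'][:,:,::-1][140:230,170:260]
cv2.imwrite('pics/m17.png',np.hstack([cv2.resize(a,(400,300)),cv2.resize(s,(300,300),interpolation=cv2.INTER_CUBIC)]))
E
```

```text
clock: 17.77
eef_pos: [526.0, -72.6, 253.6]
tcp_rot: [-3.139, 0.456, -2.976]
contact_force: [0.8, -0.1, 0.6]
opening: 0.882
grasp st [ 12.  -54.9 114.4] lean 26.1 roterr [-0.002  0.002  0.001] F [ 0.74 -0.22  0.63] op 0.882 t 17.7667 q [-0.19  0.35  2.11  0.56  0.29 -2.43]
rot deg/row 0.71 mm/row 2.3
[-0.0007, 0.0123, 0.0004, -0.9, -0.1, 2.1]
[-0.0007, 0.0123, 0.0004, -0.9, -0.1, 2.1]
[-0.0007, 0.0123, 0.0004, -1.0, -0.2, 2.1]
```

View pics/m17.png

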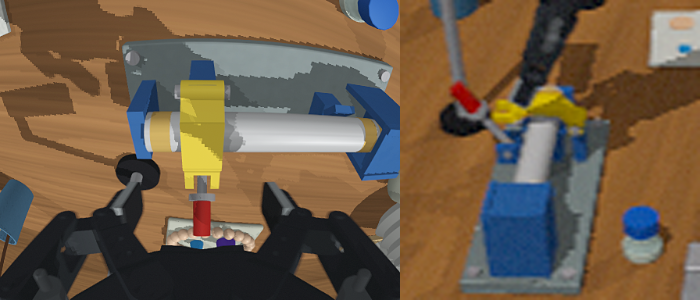

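Now I'll shut the fingers and press the flat top down.

```bash
python3 -m creep '[[0,0.012,0,-1,0,0,1],[0,0.012,0,-1,0,0,1],[0,0,0,0,0,0,1],[0,0,0,0,0,0,1],[0,0,0,0,0,0,1]]' 30;python3 -c "
from h import *
gw(24)
p,R=tool();print('tip',w2st(p+173.4*R[:,2]).round(1))"; python3 -m creep '[[0,0,0,2,0,5,1],[0,0,0,2,0,5,1],[0,0,0,0,0,0,1]]';python3 -c "
from h import *
gw(24)
p,R=tool();print('tip',w2st(p+173.4*R[:,2]).round(1))"
```

```text
clock: 18.28
eef_pos: [528.5, -71.7, 248.5]
tcp_rot: [3.141, 0.427, -2.976]
contact_force: [0.4, -0.2, 0.6]
opening: 0.003
grasp st [ 10.6 -54.  107.4] lean 24.5 roterr [0.    0.008 0.001] F [ 0.4  -0.23  0.59] op 0.003 t 18.2833 q [-0.18  0.37  2.1   0.49  0.31 -2.36]
tip [ 18.3 -54.   90.7]
clock: 18.53
eef_pos: [530.2, -71.5, 238.5]
tcp_rot: [-3.141, 0.432, -2.976]
contact_force: [-17.2, -1.8, 25.4]
opening: 0.001
grasp st [ 13.  -54.1  97.7] lean 24.8 roterr [0.    0.013 0.001] F [-17.26   1.02  25.45] op 0.001 t 18.5333 q [-0.18  0.39  2.1   0.54  0.28 -2.41]
tip [ 20.7 -54.1  81. ]
```

The strap takes 25 N at tip z≈80, so it's solid and home. I'll hold briefly to satisfy the step, then retract. For the bolt I'll lean the hand towards +y, where there's no lamp above, and push the handle with shut fingers.

```bash
python3 -m creep '[[0,0,0,0,0,2,1],[0,0,0,0,0,1,1],[0,0,0,0,0,0,1]]';python3 -m creep '[[0,0,0,0,0,-10,1],[0,0,0,0,0,-25,1],[0,0,0,0,0,-25,1],[0,0,0,0,0,-25,1],[0,0,0,0,0,0,1]]'
cat >> h.py <<'E'
def RY(b):
    b=np.radians(b);s,c=np.sin(b),np.cos(b);return Rs@np.array([[-1,0,0],[0,c,-s],[0,-s,-c]]).T
E
python3 - <<'E'
from h import *
print((Rs.T@RY(30)).round(2))
gw(24);plang(st2w([0,0,210]),RY(0),6)
d=snap('wrist','w18')
def rot(th,x,z):
    x-= -32; z-=58
    return [-32+x*np.cos(th)-z*np.sin(th),-55,58+x*np.sin(th)+z*np.cos(th)]
for th in (0,.05,.1): print(th,[proj(d,st2w(rot(th,x,79)),True).round(1).tolist() for x in (-20,20)],proj(d,st2w(rot(th,50,69.5)),True).round(1))
cv2.imwrite('pics/m18.png',cv2.resize(d['color'][:,:,::-1][20:320,100:400],(600,600),interpolation=cv2.INTER_CUBIC))
E
```

```text
clock: 18.78
eef_pos: [529.4, -71.7, 238.8]
tcp_rot: [3.142, 0.436, -2.976]
contact_force: [-6.9, -0.3, 13.0]
opening: -0.002
clock: 19.2
eef_pos: [491.7, -77.7, 314.9]
tcp_rot: [3.139, 0.431, -2.976]
contact_force: [1.1, 0.2, 0.4]
opening: -0.003
[[-1.   -0.    0.  ]
 [ 0.    0.87 -0.5 ]
 [ 0.   -0.5  -0.87]]
grasp st [-26.1 -53.5 174.1] lean 24.7 roterr [0.003 0.013 0.   ] F [ 1.08 -0.01  0.4 ] op -0.003 t 19.2 q [-0.21  0.2   2.13  0.38  0.44 -2.26]
rot deg/row 4.12 mm/row 19.5
[0.0005, 0.0719, 0.0002, -17.3, 9.0, -1.2]
[0.0005, 0.0719, 0.0002, -17.1, 9.0, -2.5]
[0.0005, 0.0719, 0.0002, -16.9, 9.0, -3.7]
[0.0005, 0.0719, 0.0002, -16.6, 9.0, -4.9]
[0.0005, 0.0719, 0.0002, -16.2, 9.0, -6.1]
[0.0005, 0.0719, 0.0002, -15.7, 9.0, -7.2]
0 [[254.5, 157.2], [254.8, 198.7]] [255.1 216.8]
0.05 [[254.5, 156.4], [254.8, 199.8]] [255.  219.5]
0.1 [[254.5, 155.5], [254.7, 200.7]] [255.  222.1]
```

View pics/m18.png

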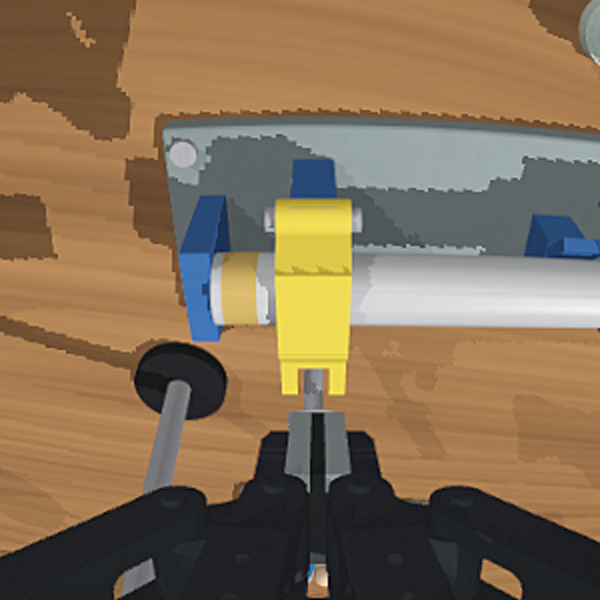

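The fork tip is at full-image row 217, which matches angle 0 (216.8), so the strap is closed. Next I'll go over to the bolt from the +y side.

```bash
python3 -m creep '[[0,0.072,0,-17,9,-1,1],[0,0.072,0,-17,9,-2.5,1],[0,0.072,0,-17,9,-4,1],[0,0.072,0,-16.5,9,-5,1],[0,0.072,0,-16,9,-6,1],[0,0.072,0,-16,9,-7,1]]';python3 -c "
from h import *
gw(0);plang(st2w([122,-25,170]),RY(32),9)"
```

```text
clock: 19.75
eef_pos: [571.9, -7.2, 355.4]
tcp_rot: [3.134, -0.027, -2.976]
contact_force: [-0.2, 0.6, -0.2]
opening: -0.0
grasp st [ -4.4   3.6 200.4] lean -1.5 roterr [ 0.007 -0.027  0.001] F [-0.13  0.68 -0.21] op -0.0 t 19.75 q [-0.02  0.33  1.79  0.    1.05 -1.75]
rot deg/row 3.61 mm/row 16.0
[0.0629, -0.0029, 0.0009, -13.7, 6.0, 5.7]
[0.0629, -0.0029, 0.0009, -13.7, 6.4, 5.3]
[0.0629, -0.0029, 0.0009, -13.7, 6.7, 4.9]
[0.0629, -0.0029, 0.0009, -13.7, 7.0, 4.6]
[0.0629, -0.0029, 0.0009, -13.7, 7.3, 4.1]
[0.0629, -0.0029, 0.0009, -13.6, 7.6, 3.7]
[0.0629, -0.0029, 0.0009, -13.6, 7.8, 3.3]
[0.0629, -0.0029, 0.0009, -13.6, 8.0, 2.8]
[0.0629, -0.0029, 0.0009, -13.6, 8.2, 2.3]
```

```bash
python3 -m creep '[[0.063,-0.003,0,-13.5,6,5.5,1],[0.063,-0.003,0,-13.5,6.5,5,1],[0.063,-0.003,0,-13.5,6.5,5,1],[0.063,-0.003,0,-13.5,7,4.5,1],[0.063,-0.003,0,-13.5,7.5,4,1],[0.063,-0.003,0,-13.5,7.5,3.5,1],[0.063,-0.003,0,-13.5,8,3,1],[0.063,-0.003,0,-13.5,8,3,1],[0.063,-0.003,0,-13.5,8,2.5,1],[0,0,0,0,0,0,1]]';python3 - <<'E'
from h import *
p,R=tool();print('rows err',Ro.from_matrix(R.T@RY(32)).as_rotvec().round(3),'tip',w2st(p+173.4*R[:,2]).round(1),'q',sense()['qpos'].round(2))
d=snap('wrist','w19');e=snap('side','s19')
s=e['color'][:,:,::-1][110:230,150:270]
cv2.imwrite('pics/m19.png',np.hstack([d['color'][:,:,::-1][:,::1],cv2.resize(s,(384,384),interpolation=cv2.INTER_CUBIC)])[:, :800] if 0 else np.hstack([cv2.resize(d['color'][:,:,::-1],(453,340)),cv2.resize(s,(340,340),interpolation=cv2.INTER_CUBIC)]))
E
```

```text
clock: 20.58
eef_pos: [690.3, 80.0, 278.5]
tcp_rot: [-2.579, -0.02, -2.95]
contact_force: [-0.5, 0.2, 0.1]
opening: 0.001
rows err [-0.004 -0.003  0.034] tip [130.4 -23.5 131.8] q [ 0.24  0.62  1.57 -0.64  1.1  -1.18]
```

View pics/m19.png

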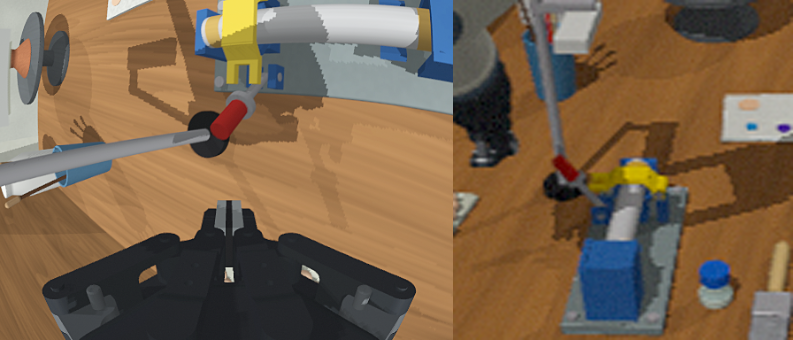

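```bash
python3 -c "
from h import *
plang(st2w([117,-52,100]),RY(32),4)
d=load('w19')
for a in (.5,.57,.64): print(a,proj(d,st2w([40+86*np.sin(a),-55,26+86*np.cos(a)]),True).round(0))"
```

```text
rot deg/row 0.47 mm/row 15.6
[-0.0002, -0.0013, 0.0082, 3.0, -1.5, 15.2]
[-0.0002, -0.0013, 0.0082, 3.0, -1.5, 15.2]
[-0.0002, -0.0013, 0.0082, 3.0, -1.5, 15.2]
[-0.0002, -0.0013, 0.0082, 3.0, -1.6, 15.2]
0.5 [243. 140.]
0.57 [246. 148.]
0.64 [248. 155.]
```

```bash
python3 -m creep '[[0,-0.001,0.008,3,-1.5,15,1],[0,-0.001,0.008,3,-1.5,15,1],[0,-0.001,0.008,3,-1.5,15,1],[0,-0.001,0.008,2,-1.5,14,1],[0,0,0,0,0,0,1]]';cat >> h.py <<'E'
def tw():
    p,R=tool();print('err',Ro.from_matrix(R.T@RY(32)).as_rotvec().round(3),'tip',w2st(p+173.4*R[:,2]).round(1),'F',(Rs.T@sense()['contact_force']).round(2),'t',sense()['clock'])
E
python3 - <<'E'
from h import *
tw()
d=snap('wrist','w20');e=snap('side','s20')
s=e['color'][:,:,::-1][110:230,150:270]
cv2.imwrite('pics/m20.png',np.hstack([cv2.resize(d['color'][:,:,::-1],(453,340)),cv2.resize(s,(340,340),interpolation=cv2.INTER_CUBIC)]))
E
```

```text
clock: 21.1
eef_pos: [681.1, 38.0, 230.3]
tcp_rot: [-2.596, -0.005, -2.978]
contact_force: [-0.9, -0.0, -0.6]
opening: 0.002
err [ 0.013 -0.005  0.002] tip [114.1 -60.9  82.1] F [-0.87  0.1  -0.62] t 21.1
```

View pics/m20.png

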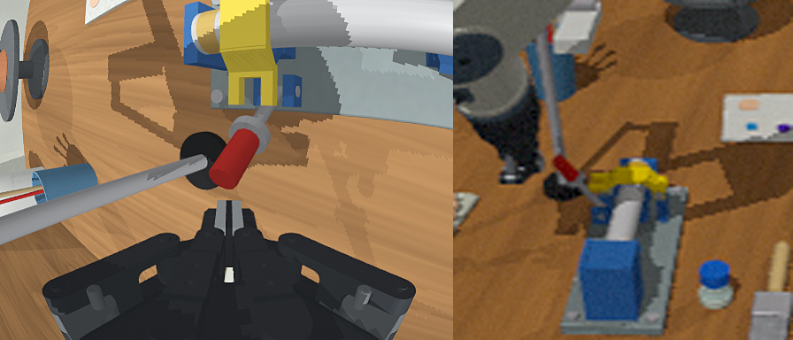

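The tip (column 228) is just beyond the red handle's end (column 225), on its outer side. I'll push towards -x.

```bash
python3 -m creep '[[0,0,0,6,-0.5,-0.8,1],[0,0,0,6,-0.5,-0.8,1],[0,0,0,6,-0.5,-0.8,1],[0,0,0,6,-0.5,-0.8,1]]'
python3 - <<'E'
from h import *
tw()
d=snap('wrist','w21')
E
```

```text
clock: 21.53
eef_pos: [659.4, 36.2, 240.6]
tcp_rot: [-2.597, 0.006, -2.974]
contact_force: [3.5, -0.1, 2.5]
opening: 0.003
err [ 0.014  0.006 -0.001] tip [ 94.2 -58.9  92.3] F [ 3.41 -0.68  2.51] t 21.5333
```

View pics/w21.png

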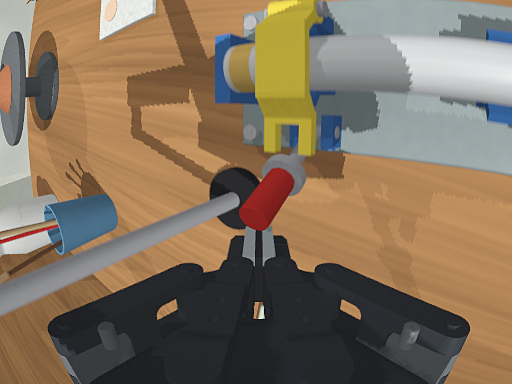

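```bash
python3 -m creep '[[0,0,0,4,1.2,2.2,1],[0,0,0,6,0.8,1.2,1],[0,0,0,6,0,0,1]]'; python3 -c "
from h import *
tw()"
```

```text
clock: 21.83
eef_pos: [642.4, 34.1, 238.5]
tcp_rot: [-2.597, 0.009, -2.973]
contact_force: [0.9, 1.1, 0.8]
opening: 0.002
err [ 0.014  0.01  -0.001] tip [ 77.9 -58.1  90.2] F [1.1  0.88 0.77] t 21.8333
```

```bash
python3 -m creep '[[0,-0.003,0,5,0.4,0.6,1],[0,-0.003,0,5,0.4,0.6,1]]'
python3 - <<'E'
from h import *
tw()
d=snap('wrist','w22')
E
```

```text
clock: 22.0
eef_pos: [630.9, 32.5, 236.6]
tcp_rot: [-2.598, 0.014, -2.97]
contact_force: [1.4, 0.0, 0.2]
opening: -0.002
err [ 0.014  0.015 -0.001] tip [ 67.1 -57.8  88.2] F [ 1.39 -0.22  0.23] t 22.0
```

View pics/w22.png

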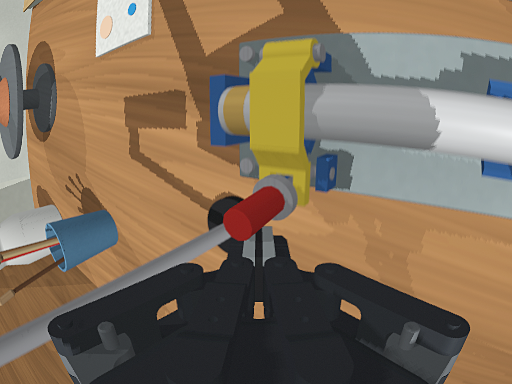

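```bash
python3 -m creep '[[0,-0.004,0,4,0,0,1],[0,-0.004,0,4,0,0,1]]'; python3 -c "
from h import *
tw()"; python3 -m creep '[[0,-0.004,0,3,0,0,1]]'; python3 -c "
from h import *
tw()"
```

```text
clock: 22.22
eef_pos: [621.0, 30.7, 235.5]
tcp_rot: [-2.598, 0.019, -2.966]
contact_force: [1.1, -0.7, 0.8]
opening: 0.001
err [ 0.015  0.022 -0.   ] tip [ 58.2 -58.   87.1] F [ 0.94 -0.85  0.81] t 22.2167
clock: 22.3
eef_pos: [618.0, 30.2, 235.5]
tcp_rot: [-2.598, 0.023, -2.963]
contact_force: [8.1, 0.8, 1.7]
opening: 0.007
err [ 0.015  0.027 -0.   ] tip [ 56.1 -57.9  87.2] F [ 8.16 -0.53  1.74] t 22.3
```

```bash
python3 -m creep '[[0,0,0,2,0,0,1]]'
python3 - <<'E'
from h import *
tw()
d=snap('wrist','w23');e=snap('side','s23')
s=e['color'][:,:,::-1][130:220,160:250]
cv2.imwrite('pics/m23.png',np.hstack([cv2.resize(d['color'][:,:,::-1],(453,340)),cv2.resize(s,(340,340),interpolation=cv2.INTER_CUBIC)]))
E
```

```text
clock: 22.38
eef_pos: [616.9, 30.1, 235.8]
tcp_rot: [-2.598, 0.027, -2.961]
contact_force: [12.1, -1.8, -4.7]
opening: -0.002
err [ 0.015  0.032 -0.   ] tip [ 55.7 -57.8  87.4] F [11.6  -3.8  -4.66] t 22.3833
```

View pics/m23.png

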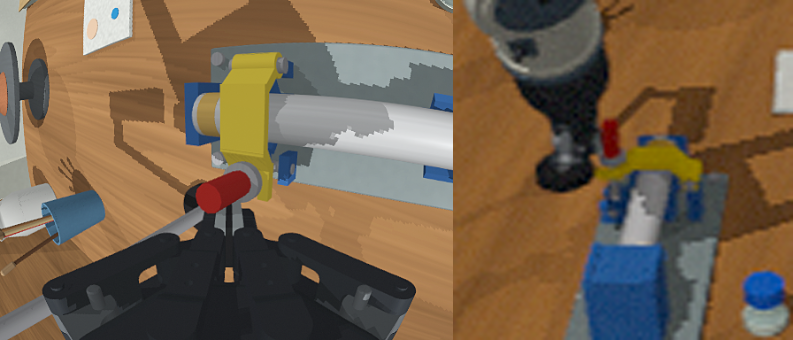

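The bolt stands upright in the slot (side crop (608,140)), against a firm stop of about 12 N. I'll back off and check.

```bash
python3 -m creep '[[0,0,0,0,0,0,1],[0,0,0,-5,0,0,1],[0,0,0,-12,0,0,1],[0,0,0,-10,0,-15,1],[0,0,0,0,0,-35,1],[0,0,0,0,0,-35,1],[0,0,0,0,0,-35,1],[0,0,0,0,0,0,1]]'
python3 - <<'E'
from h import *
tw()
d=snap('wrist','w24');e=snap('side','s24');t=snap('top','t24')
s=e['color'][:,:,::-1][130:220,160:250]
cv2.imwrite('pics/m24.png',np.hstack([cv2.resize(d['color'][:,:,::-1][:300,100:460],(480,400)),cv2.resize(s,(310,400),interpolation=cv2.INTER_CUBIC)]))
for a in (-.04,0,.06,.12,.2):
  q=st2w([40+86*np.sin(a),-55,26+86*np.cos(a)]);print(a,proj(d,q,True).round(1),proj(e,q).round(1))
E
```

```text
clock: 23.15
eef_pos: [628.9, 95.9, 338.3]
tcp_rot: [-2.599, 0.014, -2.966]
contact_force: [2.0, 1.0, 0.9]
opening: -0.003
err [0.016 0.018 0.002] tip [ 76.    5.4 189.8] F [2.13 0.62 0.87] t 23.15
-0.04 [243.2 143.9] [200.4 162.4]
0 [243.2 148.1] [199.3 162.4]
0.06 [243.4 154.3] [197.8 162.4]
0.12 [243.8 160.4] [196.2 162.5]
0.2 [244.6 168.3] [194.2 162.8]
```

View pics/m24.png

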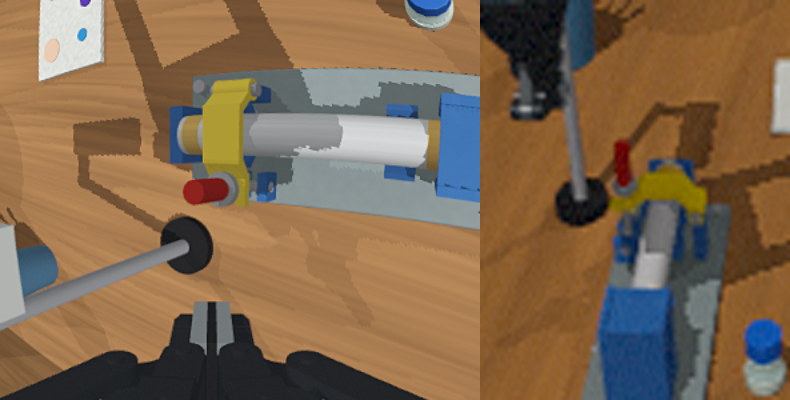

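View pics/w24.png

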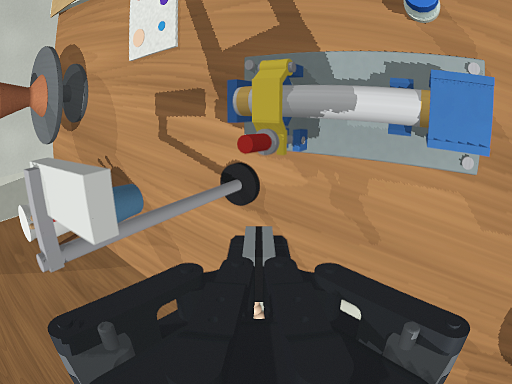

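The handle's end at (244,144) matches the predicted -0.04 rad at (243,144). The strap is down, the barrel lies in both vees, and the hand is clear. I'll let things settle, then hand in.

```bash
python3 -m creep '[[0,0,0,0,0,0,1],[0,0,0,0,0,0,1],[0,0,0,0,0,0,1],[0,0,0,0,0,0,1]]'; python3 -c "
from h import *
tw();print(job.sign_off())"
```

```text
clock: 23.63
eef_pos: [626.1, 90.8, 327.6]
tcp_rot: [-2.598, -0.001, -2.97]
contact_force: [0.0, 0.4, -0.2]
opening: -0.003
err [0.015 0.002 0.006] tip [ 69.7   0.5 179.2] F [ 0.12  0.42 -0.19] t 23.6333
the job is handed in; nothing more can be done
None
```

I handed the job in at about 23.6 s with the barrel mounted, the strap closed and the bolt in its slot. The sign-off reports no verdict, so the results below rest on my own checks.

- **Barrel:** I took the smaller one from the cradle and put its end under the hood, tilted about 12.5°. I then pressed the plunger in, tipped the barrel level and pushed it down into the vees. At the end of the push the hand met about 54–60 N upwards, and the end plate had taken over the plunger load. After I let go, the tool felt no force and the barrel lay level.
- **Strap:** I pinched the fork, swung it over and pressed the flat top with shut fingers at about 25 N. Afterwards the fork tip was at image row 217, where a closed strap should be (216.8).
- **Bolt:** I leaned the hand towards +y instead of the suggested -x, because nothing hangs overhead there, and pushed the handle with shut fingers to a firm stop at about 12 N. In the last picture the handle end was at (244,144), and I had predicted (243,144) for -0.04 rad.
- **Surroundings:** The lamp was not touched as far as I could tell, and I saw no contact with the paints, brush or clay stone. The final force on the tool was about 0.5 N or less, with the hand clear of everything.

**Disagreements along the way:**
- My first fix of the stand, taken from the plate's middle, was 8 mm off in y. I corrected it from the vees, hood and end plate before inserting the barrel.
- One picture during the pinch suggested the strap was still about 0.07 rad open, so I added the extra press.
- Heights read about 1 mm high throughout.

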